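# Lock a balance's weighing cell with its transport screw

## Task

Lock this balance for transport: take the black-knobbed transport screw out of the grey accessory block, put it down the well in the middle of the bare balance deck, feel lightly for the threaded bush hidden at the bottom, start the screw upright without cross-threading, and with a light grip turn it clockwise, letting it sink, until its collar is flat on the deck and the weighing cell is drawn up against its stop, finger-tight and no tighter. The weighing cell is delicate: it must never be pushed down with more than about 3 N. Leave the pan carrier in its bore of the block and the two brass weights beside the balance where they are.

Things in the scene. Friction and masses are not known exactly. Their poses are not given: they have to be found in the camera images.
- screw_knob (a point): centre of the transport screw's knob: black, ribbed, 26 mm diameter, 26 mm tall (13 mm above and below this point). z axis runs up the screw. Below the knob a flat steel collar, 40 mm diameter, 5 mm thick; its underside is 19 mm below this point. Screw weighs about 80 g. It hangs upright and loose by its collar in one of the block's bores
- screw_end (a point): blunt lower end of the screw, 72 mm below the collar's underside. From the collar down: 12 mm shank for 48 mm, then an 8 mm core. Two short thread ridges, 15 mm over all, stick out of the core 60 mm below the collar (12 mm above this point), on this point's +x and -x sides (alike)
- block_top (a point): centre of the top face of the grey accessory block, fixed on the bench, 78 mm tall, 56 mm along its x and 132 mm along its y. Two bores, 20 mm wide and 75 mm deep, at y = +36 and -36 mm: the screw stands in one, the pan carrier in the other
- carrier_top (a point): top of the pan carrier in the block's other bore: low aluminium disc, 38 mm diameter, with a small cone, 12 mm tall in all above the block, no knob; leave it alone
- well_mouth (a point): centre of the well's mouth, level with the balance's white deck, 85 mm above the bench: a 26 mm bore, straight down 46 mm, with a flat 42 mm steel rim. x points away from the balance's sloping display, y to its left. Fixed. The housing reaches 157 mm to -x, 85 mm to +x, 90 mm to each y; four rubber rests 3.5 mm tall stand 52 mm from the axis
- bush_nominal (a point): on the well's axis, 55 mm below the deck, level with the top of the weighing cell's brass bush, which hangs hidden below the well. Its hole is really 2 to 3.2 mm off this point sideways, direction unknown, and up to 1 mm high or low. An 11 mm hole between two right-hand flanges (2 starts, lead 13 mm, 2.3 mm thick) that start opposite each other, at an unknown angle, and wind down 200 degrees
- cell (a joint): height of the weighing cell and bush, m: 0 hangs free, negative pushed down (spring, 0.7 N per mm; overload at -0.005), +0.0025 against its stop = locked. Screw end off the hole: it stops on a flange, collar 8 to 19 mm above the deck. In the hole: ridges rest on the flanges, collar 0 to 7 mm above the deck, the lower the less clockwise turn is left to the next start
- balance: the balance, origin under it on the bench, 35 mm to -x of the well's axis. In the bush: turning the screw while held too high runs its ridges into the blunt start of the next flange and jams; let it sink 13 mm a turn, until the collar is on the deck. From a start on, 85 to 145 degrees clockwise draw the cell up tight. A knob gripped with 20 to 30 N slips in the fingers when tight
- big_weight (a point): centre (half-way up) of the larger brass knob weight, 30 mm diameter, 46 mm tall, at the balance's left side; a bystander
- small_weight (a point): centre (half-way up) of the smaller brass knob weight, 24 mm diameter, 37 mm tall, at the balance's left side; a bystander
Things that resemble listed ones, but are neither listed nor needed, are in the scene too. What is shaped like the part that bears screw_knob but green or purple is not meant.

How it is judged:
By the outcome, as a careful person would: the job done as asked, in the order asked, and still so for the second after the job is handed in, with the robot touching nothing.
It also fails if it takes over 72 s, if anything falls off the work surface, if the arm or the gripper's body presses on something with over 40 N, if the wrist force passes 120 N, or if a joint passes its speed limit or range.

## Robot

A 6-joint arm with a two-finger parallel gripper is mounted at the origin on a cart in front of the work surface, level with it; the furniture and walls round the work are solid. World frame = base frame: x ahead of the robot, y to its left, z up, the work surface at z = 0. Lengths are in m, angles in degrees, forces in N, time in s.
With the tool pointing down it reaches from about 0.3 to 0.75 m from the base axis. Payload 8.5 kg.
Tool frame: the origin (TCP) lies midway between the tips of the shut fingers; the grasp point (between the pads) lies 19 mm behind it; z points along the fingers, y is the direction in which the jaws open and shut (so a half turn about z gives the same grasp; the last joint's range is limited). The gripper opens to 85 mm and grips with 20 to 120 N. Pads are 22 mm wide; open, the fingers measure 114 mm over their backs; the gripper's body (76 mm by 85 mm) begins 54 mm behind the grasp point. The pads swing forward as they close: fully open they stand 13 mm farther back than shut.
Start: joints at [53.497, 21.807, 74.336, -0, 83.858, -12.336], TCP at [0.225, 0.502, 0.231] pointing down, gripper open.
Joint ranges: [-178.18, 178.18], [-50.72, 133.34], [12.68, 142.11], [-81.47, 261.47], [9.98, 163.14], [-165.26, 165.26]. Speed limits (degrees/s): [136.94, 136.94, 180, 180, 180, 180].

## Interface

Orientations are given as a 3x3 rotation matrix whose columns are the frame's x, y, z axes.
In Python, from rig import status, eyes, env gives the robot as it stands. The module is installed in compiled form; this text tells all that it offers.
- The arm moves only by the tool play_rows, never from a script. Its argument "targets" is text: rows parted by semicolons, each of 5 numbers parted by spaces: the shift along the tool's x, y, z in m, then the turn about the tool's z in rad, then the closure, from 0 (fully open) to 1 (shut). A call has 1 to 5 rows; each row is the pose to reach, as a shift and turn from the pose commanded when the call began, along the tool's axes at that moment; what a row does not reach only later rows make up. A row lasts 1/10 s, in which the tool goes at most 50 mm and 8.59 degrees, less where a joint would pass 70% of its speed; a pose out of reach is approached as far as the arm can. A call with a gripper value outside its range is refused whole. The fingers move at their own pace and stop on an object; "force" is the grip in N (left out, the last holds). Time passes only in rows, so rows that repeat a pose let the fingers close. It gives the time, the measured TCP pose, the force and the opening at its end, in the units of the state.
- status.observe(): the state, without advancing time (a new reading comes with each control period).
- eyes.get_image(name): name is "side" or "top" or "wrist"; returns a dict with "pixels" (384x512x3 uint8, red, green, blue), "range_z" (384x512 float32, m along the optical axis (not along the pixel's ray), 0 where there is no reading), "mtx" (3x3 intrinsics, pixels), "world_to_cam" (4x4, takes a point from world to camera coordinates); the wrist camera has in their place "T_tool_cam" (4x4, takes a point from camera to tool coordinates, whose origin is the TCP and whose axes are the flange's). Camera axes: x right, y up, looking along -z (the intrinsics and any distortion apply to the point x, -y, -z); pixel columns grow to the right and rows downward; lengths in m; the calibration is good to about 2 mm. A picture is of the moment at which its call begins: read the wrist's pose just before it.
- env.close_job(): hands the job in, once; it reports no verdict.
The state is a dict: "time_s": time; "q": joint angles; "qvel": joint speeds; "joint_efforts": joint torques, N m; "position": TCP position; "tool_rot": TCP orientation; "ft_force": force on the tool from outside, world axes, zero at the start; "wrist_torque": the same for the moment, N m; "grip_width": finger opening in m.
Only numpy, scipy, OpenCV 4.12 (cv2) and the standard library are available. Lean on these libraries where they do the work, as an engineer would, in place of code of your own. Each camera call takes 0.05 s, during which the arm holds its last target.

## Working session

There is one attempt and no reset: what is moved stays moved. The work goes in short steps, Python scripts to look and compute and a tool call to move; the robot and the scene stay as the last step left them, time stands still between calls to the robot, and variables do not carry over. Pictures are saved under pics/ and viewed, and the job is handed in when it is done.

Besides the shell and the picture viewer there is one more tool, called after "Emit:" by a JSON object that holds its "name" and its "arguments". play_rows: Moves the arm, as the interface text tells. Its arguments: {"type":"object","properties":{"targets":{"type":"string"},"force":{"type":"number"}},"required":["targets"]}

```bash
mkdir -p pics; ls; cat > h.py <<'E'
import numpy as np, cv2
from rig import status, eyes, env
def pix(im,u,v,z=None):
    K=im["mtx"]; d=im["range_z"][int(round(v)),int(round(u))] if z is None else z
    x=(u-K[0,2])/K[0,0]*d; y=(v-K[1,2])/K[1,1]*d
    return np.array([x,-y,-d,1.0])
def toW(im,p,st=None):
    if "world_to_cam" in im: return (np.linalg.inv(im["world_to_cam"])@p)[:3]
    t=(im["T_tool_cam"]@p)[:3]
    return np.array(st["position"])+np.array(st["tool_rot"])@t
def save(im,name,crop=None,s=1):
    a=im["pixels"][:,:,::-1]
    if crop: a=a[crop[1]:crop[3],crop[0]:crop[2]]
    if s!=1: a=cv2.resize(a,None,fx=s,fy=s,interpolation=cv2.INTER_CUBIC)
    cv2.imwrite("pics/"+name,a)
E
python3 - <<'E'
from h import *
import pickle
s=status.observe(); print(s)
d={}
for n in ["side","top","wrist"]:
    im=eyes.get_image(n); save(im,n+"0.png",s=1.5); d[n]=im; print(n,[ (k, v.shape if hasattr(v,'shape') else v) for k,v in im.items()])
    print(im["mtx"])
pickle.dump((s,d),open("d0.pkl","wb"))
E
```

```text
pics
{'time_s': 0.0, 'q': array([ 5.34960803e+01,  2.18407839e+01,  7.43855609e+01,  1.69015144e-03,
        8.38570327e+01, -1.23358570e+01]), 'qvel': array([ 0.05808897,  0.00278796, -0.0551771 , -0.03918244,  0.01200809,
        0.08943822]), 'joint_efforts': array([ 2.12426812e-04, -4.48466849e+01, -2.31274045e+01, -2.10073672e-04,
        4.85901983e-03, -1.90308629e-05]), 'position': array([0.22499582, 0.50155316, 0.23070895]), 'tool_rot': array([[-9.12347018e-01,  4.09416815e-01, -8.89249345e-04],
       [ 4.09417640e-01,  9.12346353e-01, -1.15227648e-03],
       [ 3.39542030e-04, -1.41535038e-03, -9.99998941e-01]]), 'ft_force': array([-0.90114747,  0.57023998,  0.85190349]), 'wrist_torque': array([ 0.0288714 , -0.01612029,  0.06350185]), 'grip_width': 0.08551657882590255}
side [('pixels', (384, 512, 3)), ('range_z', (384, 512)), ('mtx', (3, 3)), ('world_to_cam', (4, 4))]
[[432.84584751   0.         256.72727363]
 [  0.         432.84584751 191.39470388]
 [  0.           0.           1.        ]]
top [('pixels', (384, 512, 3)), ('range_z', (384, 512)), ('mtx', (3, 3)), ('world_to_cam', (4, 4))]
[[449.71408641   0.         247.72763208]
 [  0.         449.71408641 190.46911508]
 [  0.           0.           1.        ]]
wrist [('pixels', (384, 512, 3)), ('range_z', (384, 512)), ('mtx', (3, 3)), ('T_tool_cam', (4, 4))]
[[318.23349841   0.         255.16209538]
 [  0.         318.23349841 192.43805584]
 [  0.           0.           1.        ]]
```

View pics/side0.png

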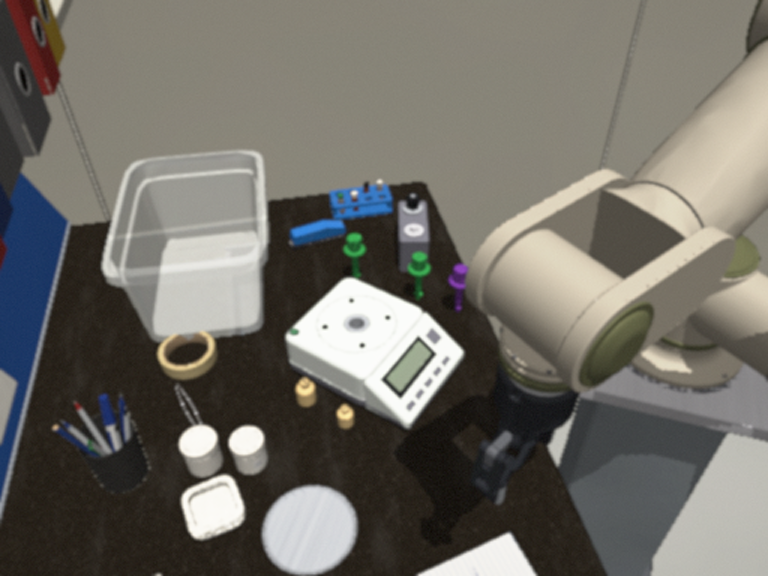

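View pics/top0.png

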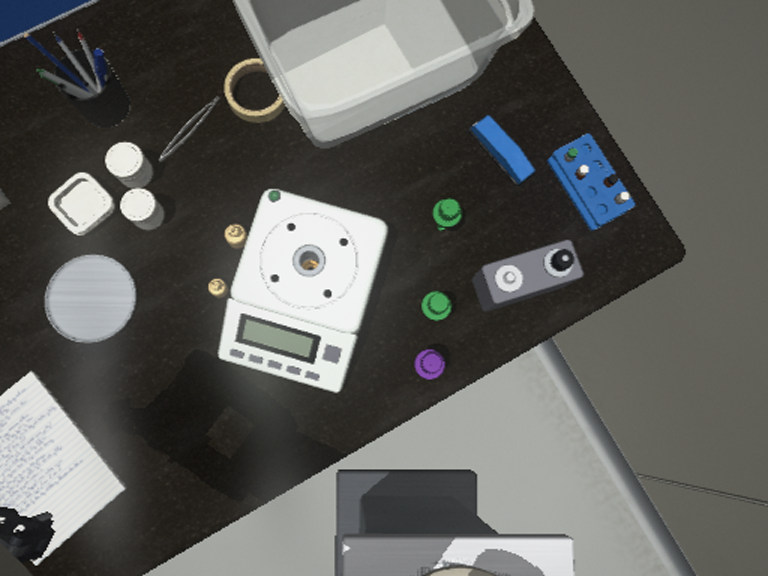

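View pics/wrist0.png

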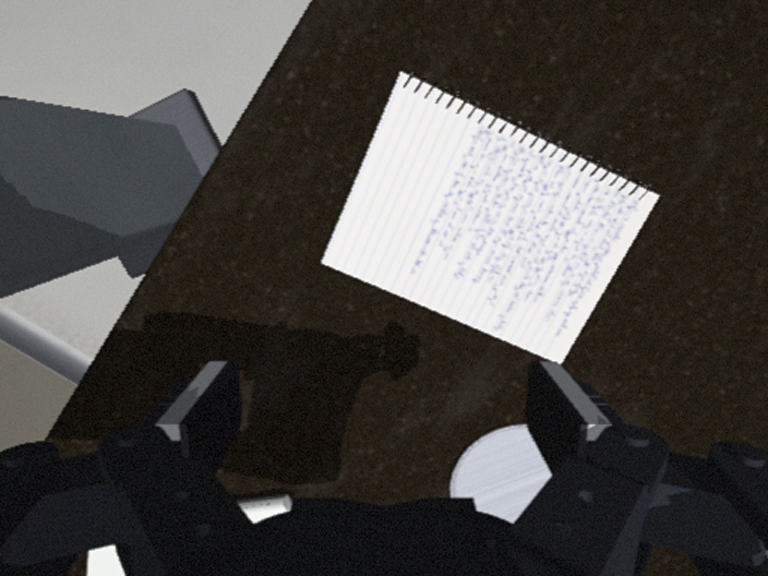

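The side view shows a grey block at (413,235) with a black knob, two green and one purple lookalike, and the balance with the well at (357,323). In the top view, the black knob is at (562,258) of the 1.5x picture and the carrier disc at (509,277). The lookalikes are green at (447,212) and (436,305), and purple at (430,363). The well is at (309,262), with brass showing inside it. I'll check close crops of the knob and the well.

```bash
python3 - <<'E'
from h import *
import pickle
s,d=pickle.load(open("d0.pkl","rb"))
t=d["top"]
save(t,"well0.png",(180,140,235,200),10)
save(t,"block0.png",(305,150,400,215),8)
sd=d["side"]; save(sd,"sblock0.png",(180,100,330,260),4)
for n in ["top","side"]:
    W=np.linalg.inv(d[n]["world_to_cam"]); print(n,W[:3,3],-W[:3,2])
E
```

```text
top [0.3200949  0.15797865 0.97050683] [ 0.1806052  -0.03398308 -0.98296842]
side [0.23734594 0.8982624  0.84779666] [ 0.2326908  -0.69713854 -0.67812451]
```

View pics/well0.png

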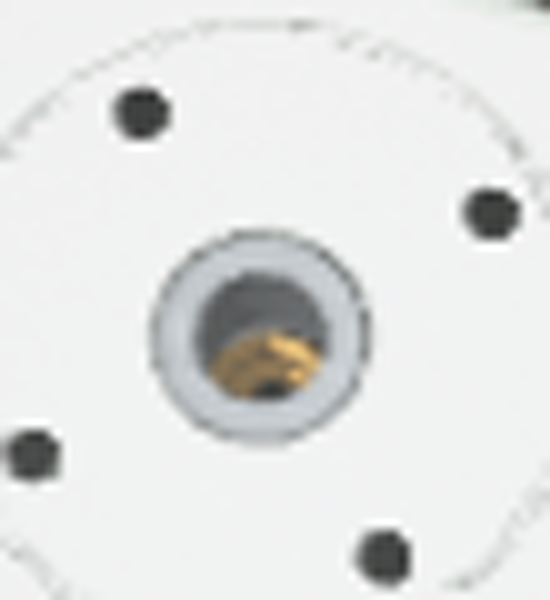

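View pics/block0.png

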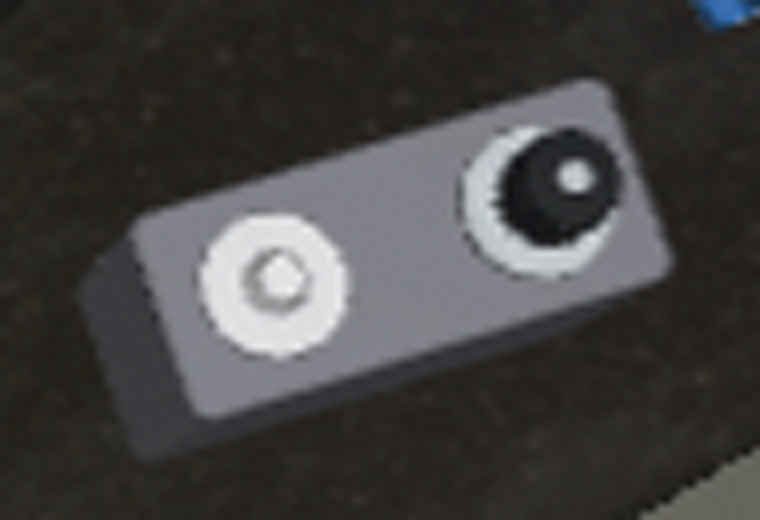

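View pics/sblock0.png

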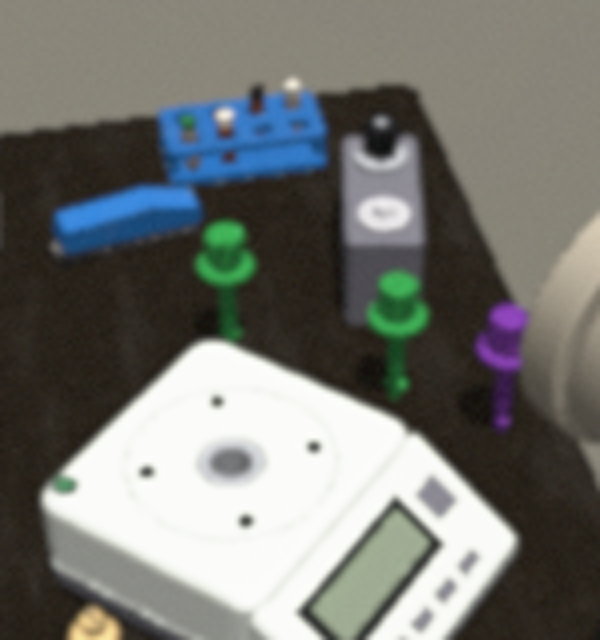

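The black knob on its steel collar in the grey block is confirmed: knob top at about pixel (375,173), carrier at (339.5,185), block top around (353.5,181), well rim at (206.2,173.5). Next I'll project these onto planes of known height and compare with the depth readings.

```bash
cat >> h.py <<'E'
def ray(im,u,v,z,st=None):
    a=toW(im,pix(im,u,v,1.0),st); 
    if "world_to_cam" in im: c=np.linalg.inv(im["world_to_cam"])[:3,3]
    else: c=np.array(st["position"])+np.array(st["tool_rot"])@im["T_tool_cam"][:3,3]
    return c+(a-c)*(z-c[2])/(a[2]-c[2])
E
python3 - <<'E'
from h import *
import pickle
s,d=pickle.load(open("d0.pkl","rb"))
t=d["top"]; sd=d["side"]
c=lambda x,y,o,k:(o[0]+(x+.5)/k-.5,o[1]+(y+.5)/k-.5)
B=lambda x,y:c(x,y,(305,150),8); Wl=lambda x,y:c(x,y,(180,140),10); S=lambda x,y:c(x,y,(180,100),4)
print("knobtop",ray(t,*B(560,187),.115), toW(t,pix(t,*B(545,200))))
print("collar c",ray(t,*B(536,200),.083))
print("carrier",ray(t,*B(274,285),.082), ray(t,*B(284,278),.090))
cs=[ray(t,*B(x,y),.078) for x,y in [(135,217),(600,80),(675,268),(205,418)]]
print("block",np.mean(cs,0)); print(np.array(cs)); 
print("depth blocktop",toW(t,pix(t,*B(400,240))))
print("well",ray(t,*Wl(261,336),.085),toW(t,pix(t,*Wl(180,330))))
rr=[ray(t,*Wl(x,y),.0885) for x,y in [(142,112),(492,214),(386,558),(33,455)]]
print("rests",np.mean(rr,0)); print(np.array(rr)-np.mean(rr,0))
print("side knob",ray(sd,*S(380,125),.115),"well",ray(sd,*S(231,463),.085),"carrier",ray(sd,*S(384,213),.083))
E
```

```text
knobtop [ 0.51602102 -0.12128996  0.115     ] [ 0.51392304 -0.11918845  0.10949552]
collar c [ 0.51985081 -0.12539582  0.083     ]
carrier [ 0.49692902 -0.05760182  0.082     ] [ 0.49716946 -0.05824788  0.09      ]
block [ 0.50869314 -0.09264191  0.078     ]
[[ 0.51488937 -0.02330488  0.078     ]
 [ 0.55299676 -0.14505009  0.078     ]
 [ 0.50371307 -0.16222117  0.078     ]
 [ 0.46317335 -0.03999149  0.078     ]]
depth blocktop [ 0.5101686  -0.09169013  0.07693833]
well [0.51696153 0.21228923 0.085     ] [0.51761186 0.228435   0.08645263]
rests [0.5167176  0.21158129 0.0885    ]
[[ 0.04537682  0.0255971   0.        ]
 [ 0.02538816 -0.04532731  0.        ]
 [-0.04527927 -0.02538417  0.        ]
 [-0.0254857   0.04511439  0.        ]]
side knob [ 0.51951804 -0.12042494  0.115     ] well [0.51763866 0.210778   0.085     ] carrier [ 0.49829664 -0.05996205  0.083     ]
```

```bash
python3 - <<'E'
from h import *
import pickle
np.set_printoptions(precision=4,suppress=True)
s,d=pickle.load(open("d0.pkl","rb"))
T=d["wrist"]["T_tool_cam"]; print(T)
R=np.array(s["tool_rot"]); print("optical axis world",R@-T[:3,2])
# where TCP to place camera above well at deck depth: 
P=np.array([.517,.2115,.085]);
for zc in [.30,.25]:
    cam=np.array([P[0],P[1],zc]); 
    tcp=cam-R@T[:3,3]; print(tcp, "shift in tool", R.T@(tcp-s["position"]))
    for Q in (P,P+[0,0,-.055]):
        c=np.linalg.inv(T)@np.r_[R.T@(Q-tcp),1]; K=d["wrist"]["mtx"]; print(K[0,0]*c[0]/-c[2]+K[0,2],K[1,1]*-c[1]/-c[2]+K[1,2])
E
```

```text
[[-0.0002  0.9651  0.2619  0.0654]
 [ 1.      0.0002  0.0001  0.0002]
 [ 0.      0.2619 -0.9651 -0.1424]
 [ 0.      0.      0.      1.    ]]
optical axis world [ 0.2381 -0.1084 -0.9652]
[0.5764 0.1844 0.1575] shift in tool [-0.4505 -0.1454  0.0732]
255.631734608997 106.17828680364241
255.631734608997 106.17828680364241
[0.5764 0.1844 0.1075] shift in tool [-0.4505 -0.1453  0.1232]
255.631734608997 106.17828680364238
255.631734608997 106.17828680364242
```

Emit:
{"name": "play_rows", "arguments": {"targets": "-0.05 -0.016 0 0 0;-0.10 -0.032 0 0 0;-0.145 -0.047 0 0 0;-0.19 -0.062 0 0 0;-0.235 -0.076 0 0 0"}}

```text
time_s: 0.65
position: [0.4096, 0.3345, 0.2312]
tool_rot: [[-0.912, 0.41, -0.0], [0.41, 0.912, -0.0], [0.0, -0.0, -1.0]]
ft_force: [0.7, 1.1, -0.6]
grip_width: 0.0856
```

Emit:
{"name": "play_rows", "arguments": {"targets": "-0.045 -0.014 0 0 0;-0.09 -0.028 0.02 0 0;-0.135 -0.042 0.04 0 0;-0.18 -0.056 0.06 0 0;-0.2155 -0.0694 0.07 0 0"}}

```text
time_s: 1.15
position: [0.5776, 0.1829, 0.1594]
tool_rot: [[-0.912, 0.41, -0.002], [0.41, 0.912, -0.0], [0.002, -0.001, -1.0]]
ft_force: [0.1, 0.9, 0.5]
grip_width: 0.0851
```

Emit:
{"name": "play_rows", "arguments": {"targets": "0 0 0.025 0 0;0 0 0.045 0 0;0 0 0.05 0 0;0 0 0.05 0 0"}}

```text
time_s: 1.55
position: [0.5764, 0.1848, 0.1109]
tool_rot: [[-0.912, 0.409, -0.001], [0.409, 0.912, -0.0], [0.001, -0.001, -1.0]]
ft_force: [-0.0, 0.7, -0.1]
grip_width: 0.0854
```

```bash
python3 - <<'E'
from h import *
import pickle
np.set_printoptions(precision=4,suppress=True)
s=status.observe(); im=eyes.get_image("wrist"); pickle.dump((s,im),open("d1.pkl","wb"))
print(s["time_s"],s["position"],s["q"],s["ft_force"])
save(im,"w1.png",s=1.5); save(im,"w1c.png",(205,55,305,155),6)
E
```

```text
1.55 [0.5764 0.1848 0.1109] [  6.5802  33.3332  75.4439  -0.0003  71.3044 -59.2608] [-0.0486  0.7354 -0.1107]
```

View pics/w1.png

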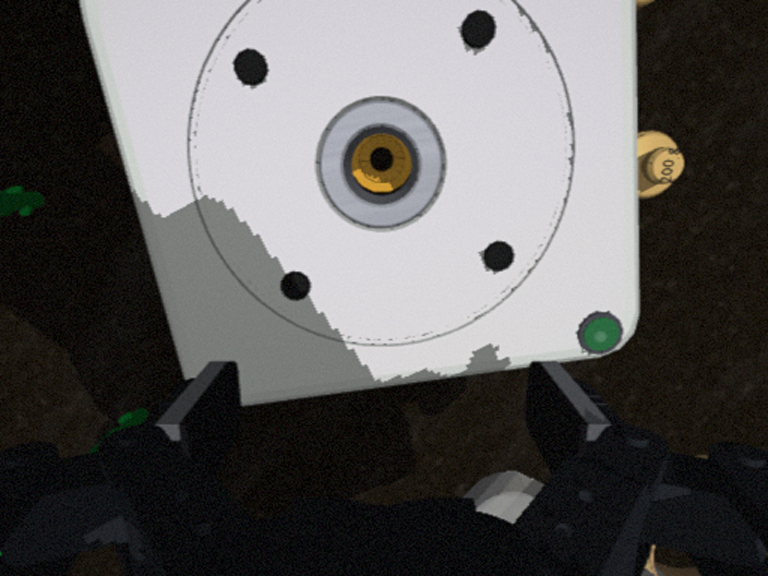

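View pics/w1c.png

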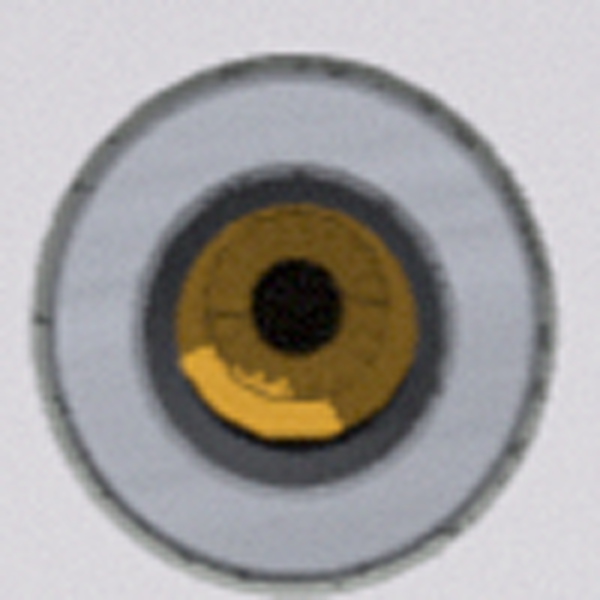

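The wrist view shows the well mouth ringed by the steel rim at about (254,109) px. Inside is the brass bush, with the dark hole at crop (297,308) → (254,106) px. Two darker radial lines at crop (225,315) and (370,302) look like the flange starts. I'll enlarge and measure.

```bash
python3 - <<'E'
from h import *
import pickle
np.set_printoptions(precision=4,suppress=True)
s,im=pickle.load(open("d1.pkl","rb"))
a=im["pixels"][85:130,230:280,::-1].astype(float); a=np.clip(a*1.9,0,255).astype(np.uint8)
cv2.imwrite("pics/w1z.png",cv2.resize(a,None,fx=12,fy=12,interpolation=cv2.INTER_CUBIC))
r=im["range_z"]; 
C=lambda x,y:(205+(x+.5)/6-.5,55+(y+.5)/6-.5)
print("rim",ray(im,*C(295,318),.085,s),"boremouth",ray(im,*C(296,326),.085,s))
for z in (.029,.030,.031): print("hole",ray(im,*C(297,307),z,s))
# depth map points
for u,v in [(254,120),(246,107),(262,107),(254,96),(248,117),(258,98)]:
    print(u,v,toW(im,pix(im,u,v),s))
# world points over bush ring
st=s
E
```

```text
rim [0.5171 0.2107 0.085 ] boremouth [0.5178 0.2105 0.085 ]
hole [0.5162 0.2111 0.029 ]
hole [0.5162 0.2111 0.03  ]
hole [0.5162 0.2111 0.031 ]
254 120 [0.5248 0.2071 0.028 ]
246 107 [0.5146 0.2056 0.0238]
262 107 [0.5192 0.2158 0.0202]
254 96 [0.5103 0.2137 0.0267]
248 117 [0.5213 0.2041 0.0263]
258 98 [0.5126 0.2156 0.0263]
```

View pics/w1z.png

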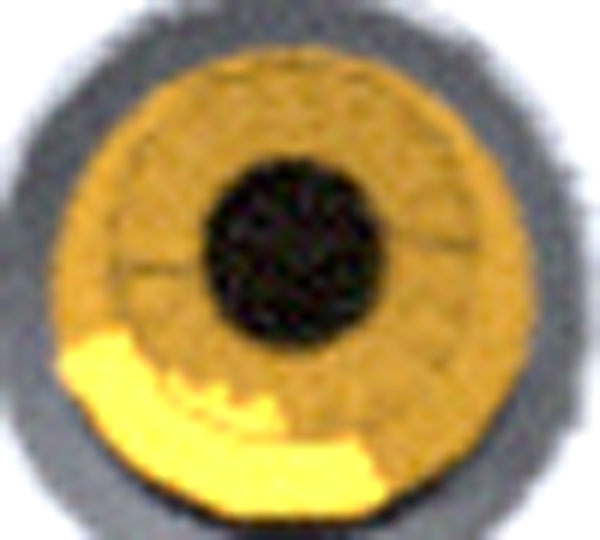

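```bash
cat > fit.py <<'E'
from h import *
from scipy.optimize import least_squares
def edges(im,st,c,z,rlo,rhi,chan,sign):
    # sample radial profiles in world plane z about c, find strongest gradient
    g=im["pixels"][:,:,chan].astype(np.float32) if chan is not None else cv2.cvtColor(im["pixels"],cv2.COLOR_RGB2GRAY).astype(np.float32)
    g=cv2.GaussianBlur(g,(0,0),.6)
    K=im["mtx"]; Ti=np.linalg.inv(im["T_tool_cam"]); R=np.array(st["tool_rot"]); p=np.array(st["position"])
    rs=np.arange(rlo,rhi,.0001); out=[]
    for t in np.radians(np.arange(0,360,6)):
        P=np.c_[c[0]+rs*np.cos(t),c[1]+rs*np.sin(t),np.full_like(rs,z)]
        q=(P-p)@R; q=np.c_[q,np.ones(len(q))]@Ti.T
        u=K[0,0]*q[:,0]/-q[:,2]+K[0,2]; v=K[1,1]*-q[:,1]/-q[:,2]+K[1,2]
        f=cv2.remap(g,u.astype(np.float32)[None],v.astype(np.float32)[None],cv2.INTER_LINEAR)[0]
        d=np.gradient(cv2.GaussianBlur(f[None],(0,0),3)[0])*sign
        i=np.argmax(d[3:-3])+3; out.append((P[i,0],P[i,1],d[i]))
    return np.array(out)
def fit(pts):
    f=lambda x:np.hypot(pts[:,0]-x[0],pts[:,1]-x[1])-x[2]
    r=least_squares(f,[*pts[:,:2].mean(0),.01],loss="soft_l1",f_scale=.0003)
    return r.x, np.median(abs(f(r.x)))
E
python3 - <<'E'
from fit import *
import pickle
np.set_printoptions(precision=5,suppress=True)
s,im=pickle.load(open("d1.pkl","rb"))
print("rim outer",*fit(edges(im,s,(.5171,.2107),.085,.017,.025,None,1)))
print("bore mouth",*fit(edges(im,s,(.5175,.2106),.085,.010,.0155,None,1)))
for z in (.039,): print("bore bottom",*fit(edges(im,s,(.5178,.2103),z,.0105,.0155,0,-1)))
print("hole",*fit(edges(im,s,(.5162,.2111),.030,.003,.0075,0,1)))
print("hole",*fit(edges(im,s,(.5162,.2111),.028,.003,.0075,0,1)))
E
```

```text
rim outer [0.51812 0.21019 0.02222] 0.0001084762389763072
bore mouth [0.5181  0.21029 0.0132 ] 0.00012429573092885646
bore bottom [0.5177  0.21032 0.01265] 0.00017374859921321945
hole [0.51616 0.211   0.00522] 7.748087353042334e-05
hole [0.51618 0.211   0.00527] 6.268686690989343e-05
```

```bash
python3 - <<'E'
from h import *
import pickle
np.set_printoptions(precision=2,suppress=True,linewidth=150)
s,im=pickle.load(open("d1.pkl","rb"))
K=im["mtx"]; R=np.array(s["tool_rot"]); p=np.array(s["position"])
vv,uu=np.mgrid[80:140,225:285]; d=im["range_z"][vv,uu]
pc=np.c_[((uu-K[0,2])/K[0,0]*d).ravel(),(-(vv-K[1,2])/K[1,1]*d).ravel(),-d.ravel(),np.ones(d.size)]
W=p+((pc@im["T_tool_cam"].T)[:,:3])@R.T
ok=d.ravel()>0
h=np.array([.5162,.2110]); r=np.hypot(*(W[:,:2]-h).T); a=np.degrees(np.arctan2(W[:,1]-h[1],W[:,0]-h[0]))%360
for lo,hi in ((.0058,.0072),(.0072,.0086),(.0095,.0115)):
  print(lo,hi)
  m=ok&(r>lo)&(r<hi)
  for k in range(0,360,15):
    mm=m&(a>=k)&(a<k+15); print(k+7,mm.sum(),"%.1f"%(1e3*np.median(W[mm,2])) if mm.any() else None,end=" | ")
  print()
deck=ok&(r>.028); print("deck z",np.median(W[deck,2])*1e3)
m=ok&(r<.004); print("below hole",np.median(W[m,2])*1e3)
E
```

```text
0.0058 0.0072
7 7 27.8 | 22 7 27.9 | 37 7 29.3 | 52 6 29.5 | 67 6 29.5 | 82 5 24.4 | 97 6 24.4 | 112 5 24.5 | 127 7 25.4 | 142 8 25.9 | 157 8 26.1 | 172 6 27.0 | 187 7 27.2 | 202 7 27.7 | 217 7 28.4 | 232 5 29.2 | 247 6 29.4 | 262 5 23.4 | 277 5 25.1 | 292 5 25.5 | 307 6 25.6 | 322 6 25.7 | 337 5 26.4 | 352 5 27.6 | 
0.0072 0.0086
7 7 27.5 | 22 6 28.1 | 37 7 28.7 | 52 6 29.1 | 67 7 28.6 | 82 6 23.9 | 97 6 24.5 | 112 7 25.0 | 127 6 25.2 | 142 6 26.4 | 157 7 26.7 | 172 6 27.0 | 187 6 27.9 | 202 8 28.5 | 217 5 27.9 | 232 6 29.0 | 247 6 29.1 | 262 6 24.3 | 277 6 23.9 | 292 6 25.2 | 307 7 25.2 | 322 5 25.6 | 337 6 25.8 | 352 7 27.3 | 
0.0095 0.0115
7 13 32.3 | 22 15 30.5 | 37 14 31.2 | 52 14 32.8 | 67 17 31.9 | 82 15 30.1 | 97 19 32.1 | 112 40 55.6 | 127 44 61.1 | 142 47 65.9 | 157 45 66.4 | 172 45 64.3 | 187 46 63.5 | 202 45 59.6 | 217 25 34.0 | 232 17 32.2 | 247 14 32.8 | 262 14 32.5 | 277 14 32.5 | 292 15 32.9 | 307 14 32.5 | 322 15 32.6 | 337 14 31.9 | 352 13 31.6 | 
deck z nan
below hole -0.10490975001414826
  return _methods._mean(a, axis=axis, dtype=dtype,
  ret = ret.dtype.type(ret / rcount)
```

The depth data agree: the bush hole is at about (0.516,0.211), roughly 2 mm off the well axis (0.518,0.210). The flange starts lie at world angles of about 73° and 253°, descending clockwise. Now I'll go above the screw and measure it with the same camera at the same yaw.

Emit:
{"name": "play_rows", "arguments": {"targets": "-0.0 -0.0 -0.04 0 0;-0.02 -0.045 -0.05 0 0.2;-0.04 -0.09 -0.05 0 0.45;-0.06 -0.135 -0.05 0 0.45;-0.08 -0.18 -0.05 0 0.45"}}

```text
time_s: 2.1
position: [0.5761, -0.0138, 0.1632]
tool_rot: [[-0.913, 0.408, 0.003], [0.408, 0.913, -0.001], [-0.003, 0.001, -1.0]]
ft_force: [0.7, -0.5, -0.0]
grip_width: 0.0469
```

Emit:
{"name": "play_rows", "arguments": {"targets": "-0.02 -0.045 0 0 0.45;-0.04 -0.09 0 0 0.45;-0.058 -0.126 0 0 0.45;-0.058 -0.126 0 0 0.45;-0.058 -0.126 0 0 0.45"}}

```text
time_s: 2.6
position: [0.5775, -0.1513, 0.1624]
tool_rot: [[-0.912, 0.41, 0.002], [0.41, 0.912, -0.0], [-0.002, 0.0, -1.0]]
ft_force: [0.4, 0.5, 0.2]
grip_width: 0.0472
```

```bash
python3 - <<'E'
from fit import *
import pickle
np.set_printoptions(precision=4,suppress=True)
s=status.observe(); im=eyes.get_image("wrist"); pickle.dump((s,im),open("d2.pkl","wb"))
print(s["time_s"],s["position"],s["q"],s["ft_force"],s["grip_width"])
save(im,"w2.png",s=1.5); save(im,"w2c.png",(205,55,305,155),6)
E
```

```text
2.6 [ 0.5775 -0.1513  0.1624] [-26.0447  29.5784  73.072    0.0156  77.256  -91.8153] [0.3768 0.5014 0.2416] 0.04720252562048159
```

View pics/w2.png

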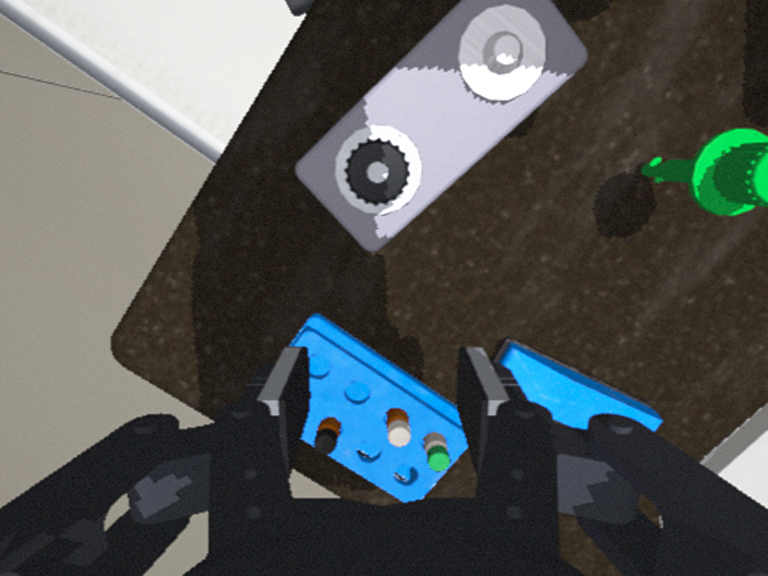

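View pics/w2c.png

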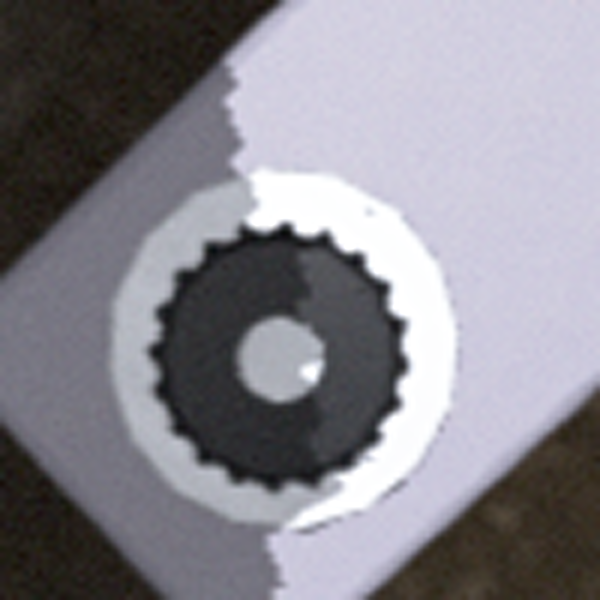

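The close crop shows the ribbed black knob centred at about crop (280,358) → px (251.6,114.6), on a pale steel collar in the grey block. Now to fit circles.

```bash
python3 - <<'E'
from fit import *
import pickle
np.set_printoptions(precision=4,suppress=True)
s,im=pickle.load(open("d2.pkl","rb"))
u,v=205+280/6-.4,55+358/6-.4
k=ray(im,u,v,.110,s); print("knob dot",k, toW(im,pix(im,u,v+3),s))
print("knob",*fit(edges(im,s,k[:2],.110,.010,.0155,None,1)))
print("collar",*fit(edges(im,s,k[:2],.083,.017,.0225,2,-1)))
R=np.array(s["tool_rot"])
for k in ([k[0],k[1],0],): print("tool shift", R.T@(np.array([k[0],k[1],.1424])-s["position"]))
E
```

```text
knob dot [ 0.5213 -0.1284  0.11  ] [ 0.5229 -0.1291  0.1111]
knob [ 0.5214 -0.1286  0.0125] 0.00015966289147927634
collar [ 0.5214 -0.1284  0.0194] 0.00013420111878469955
tool shift [ 0.0606 -0.0021  0.0199]
```

Emit:
{"name": "play_rows", "arguments": {"targets": "0.03 -0.001 0 0 0.45;0.0606 -0.002 0 0 0.45;0.0606 -0.002 0.03 0 0.45;0.0606 -0.002 0.055 0 0.45;0.0606 -0.002 0.06 0 0.45"}}

```text
time_s: 3.15
position: [0.5202, -0.126, 0.0999]
tool_rot: [[-0.913, 0.407, -0.003], [0.407, 0.913, 0.002], [0.004, 0.0, -1.0]]
ft_force: [-0.3, -0.5, 0.8]
grip_width: 0.047
```

```bash
python3 - <<'E'
from fit import *
import pickle
np.set_printoptions(precision=4,suppress=True)
s=status.observe(); im=eyes.get_image("wrist"); pickle.dump((s,im),open("d3.pkl","wb"))
print(s["time_s"],s["position"],s["ft_force"],s["grip_width"])
save(im,"w3.png",s=1.5)
sd=eyes.get_image("side"); save(sd,"s3.png",(220,80,370,230),4)
E
```

```text
3.15 [ 0.5202 -0.126   0.0999] [-0.3226 -0.4849  0.7934] 0.04697188380100027
```

View pics/w3.png

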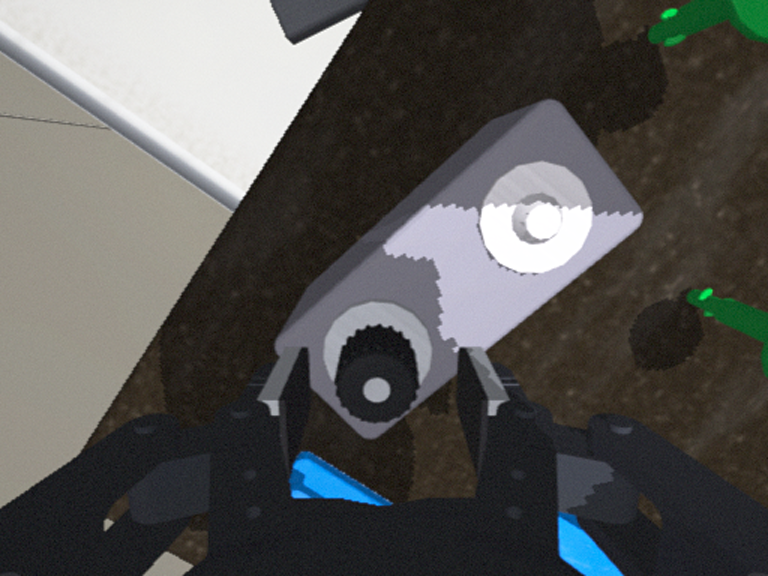

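View pics/s3.png

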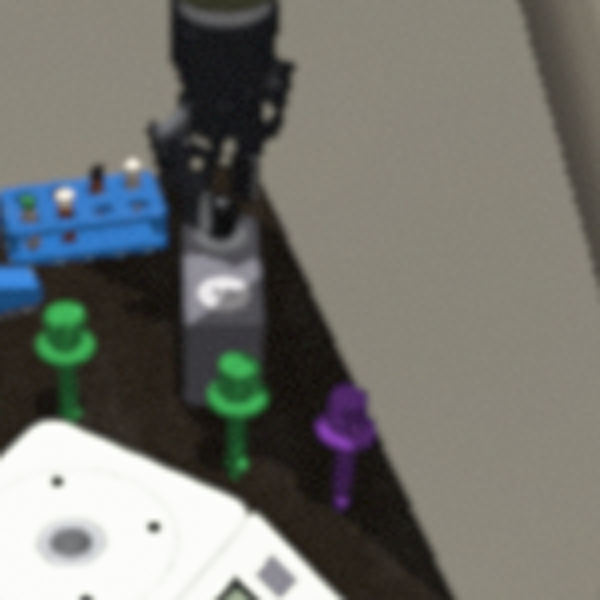

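The knob sits centred between the open fingers at (376,385). I'll go down, then close gently.

Emit:
{"name": "play_rows", "arguments": {"targets": "0 0 0.008 0 0.45;0 0 0.014 0 0.45;0 0 0.0155 0 0.45;0 0 0.0155 0 0.45", "force": 25}}

```text
time_s: 3.65
position: [0.5212, -0.128, 0.0858]
tool_rot: [[-0.912, 0.409, -0.0], [0.409, 0.912, 0.0], [0.0, 0.0, -1.0]]
ft_force: [0.1, 0.1, -0.1]
grip_width: 0.0468
```

Emit:
{"name": "play_rows", "arguments": {"targets": "0 0 0 0 0.6;0 0 0 0 0.8;0 0 0 0 1;0 0 0 0 1;0 0 0 0 1", "force": 25}}

```text
time_s: 4.15
position: [0.5213, -0.1281, 0.0862]
tool_rot: [[-0.912, 0.409, 0.001], [0.409, 0.912, -0.0], [-0.001, -0.0, -1.0]]
ft_force: [-0.4, -0.6, 4.7]
grip_width: 0.0252
```

```bash
python3 - <<'E'
from fit import *
import pickle
np.set_printoptions(precision=4,suppress=True)
s=status.observe(); im=eyes.get_image("wrist"); pickle.dump((s,im),open("d4.pkl","wb"))
print(s["time_s"],s["position"],s["ft_force"],s["grip_width"])
save(im,"w4.png",(190,180,320,300),6)
E
```

```text
4.15 [ 0.5213 -0.1281  0.0862] [-0.3712 -0.5584  4.6573] 0.0252051441251218
```

View pics/w4.png

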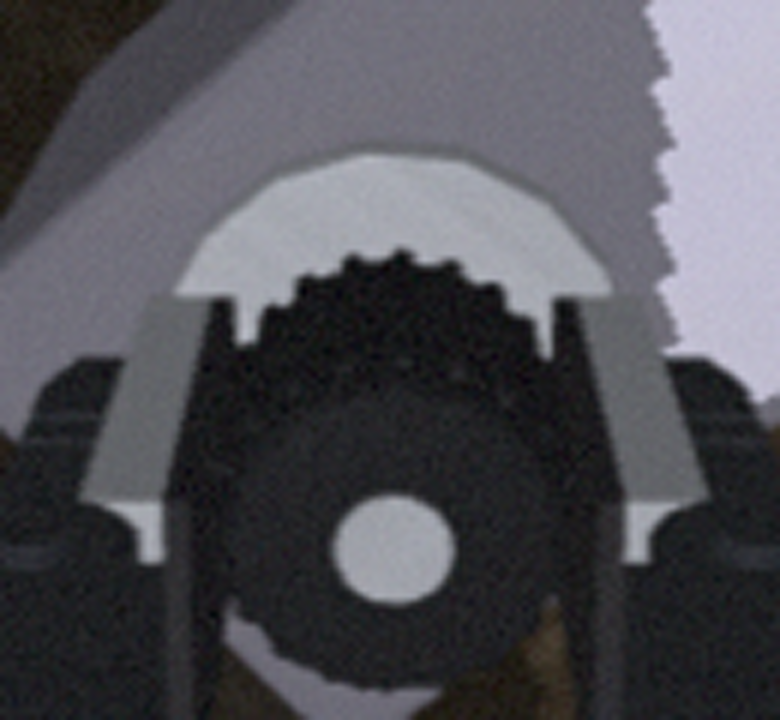

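Gripped at 25 mm opening. The 4.7 N is from the fingers swinging forward onto the collar. Now I'll lift straight out.

Emit:
{"name": "play_rows", "arguments": {"targets": "0 0 -0.005 0 1;0 0 -0.02 0 1;0 0 -0.04 0 1;0 0 -0.065 0 1;0 0 -0.09 0 1"}}

```text
time_s: 4.7
position: [0.5208, -0.1278, 0.1766]
tool_rot: [[-0.912, 0.409, -0.001], [0.409, 0.912, 0.001], [0.001, 0.0, -1.0]]
ft_force: [0.2, -0.3, -1.2]
grip_width: 0.0251
```

Emit:
{"name": "play_rows", "arguments": {"targets": "0 0 -0.025 0 1;0 0 -0.05 0 1;0 0 -0.07 0 1;0 0 -0.08 0 1;0 0 -0.08 0 1"}}

```text
time_s: 5.2
position: [0.5214, -0.1281, 0.2566]
tool_rot: [[-0.912, 0.409, 0.002], [0.409, 0.912, -0.001], [-0.002, -0.0, -1.0]]
ft_force: [-0.6, -0.7, -1.7]
grip_width: 0.0248
```

```bash
python3 - <<'E'
from fit import *
import pickle
np.set_printoptions(precision=4,suppress=True)
s=status.observe(); im=eyes.get_image("wrist"); pickle.dump((s,im),open("d5.pkl","wb"))
print(s["time_s"],s["position"],s["ft_force"],s["grip_width"])
save(im,"w5.png",(190,180,320,300),6)
sd=eyes.get_image("side"); save(sd,"s5.png",(200,40,350,190),4)
E
```

```text
5.2 [ 0.5214 -0.1281  0.2566] [-0.6274 -0.6882 -1.6538] 0.024829242196847495
```

View pics/w5.png

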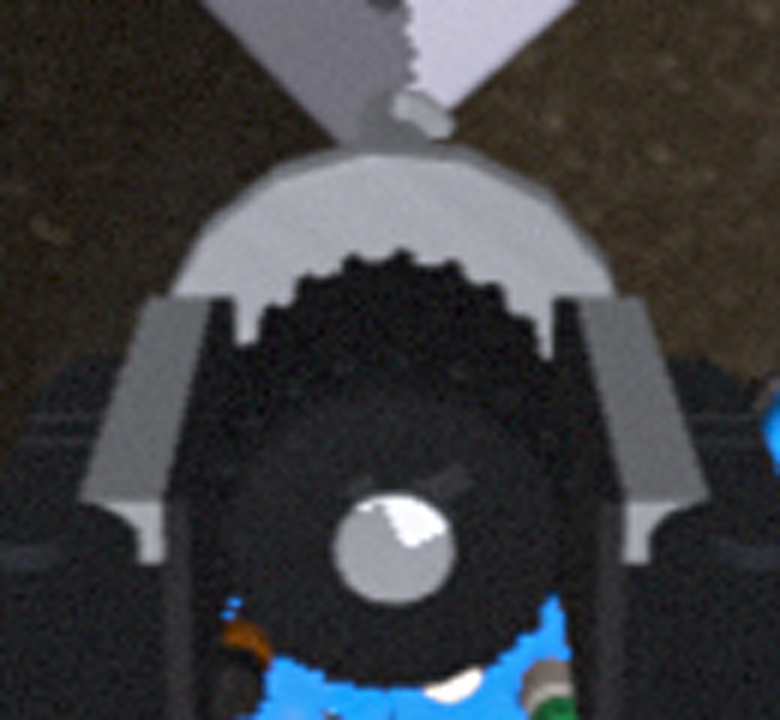

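View pics/s5.png

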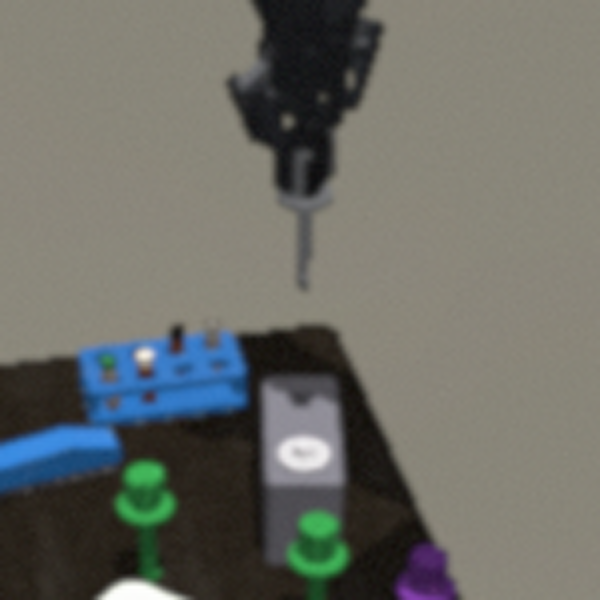

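The screw is out and hangs upright. The wrist view even shows its end past the collar at crop (400,120), with one light ridge at (425,112). I'll enlarge that.

```bash
python3 - <<'E'
from fit import *
import pickle
np.set_printoptions(precision=5,suppress=True)
s,im=pickle.load(open("d5.pkl","rb"))
a=im["pixels"][186:216,236:278,::-1]; cv2.imwrite("pics/w5z.png",cv2.resize(a,None,fx=16,fy=16,interpolation=cv2.INTER_CUBIC))
print((im["range_z"][190:210:2,246:272:2]*1000).round(0))
# predicted: where axis points project. knob dot px
u,v=190+395/6-.4,180+548/6-.4
s4={"position":np.zeros(3),"tool_rot":np.eye(3)}
print("dot depth",im["range_z"][int(v),int(u)])
k=toW(im,pix(im,u,v),s4); print("knob top in tool",k)
def proj(P):
    c=np.linalg.inv(im["T_tool_cam"])@np.r_[P,1]; K=im["mtx"]
    return K[0,0]*c[0]/-c[2]+K[0,2],K[1,1]*-c[1]/-c[2]+K[1,2]
ktop=k
for nm,h in (("collarU",32),("ridge",92),("end",104)):
    P=k+[0,0,h/1e3]; print(nm,P,proj(P), ((np.array(proj(P))-[236,186]+.5)*16))
for ang in range(0,180,30):
    o=[]
    for sg in (1,-1):
        P=k+[sg*.0075*np.cos(np.radians(ang)),sg*.0075*np.sin(np.radians(ang)),.092]; o.append(((np.array(proj(P))-[236,186]+.5)*16).round())
    print(ang,o)
E
```

```text
[[333. 332. 333. 331. 332. 332. 331. 332. 330. 331. 332. 332. 333.]
 [334. 332. 332. 332. 333. 333. 333. 334. 333. 333. 333. 334. 333.]
 [333. 333. 333. 333. 334. 333. 333. 334. 333. 333. 333. 333. 415.]
 [333. 335. 335. 229. 227. 218. 216. 218. 334. 334. 334. 416. 415.]
 [334. 334. 335. 224. 220. 217. 218. 218. 218. 220. 416. 416. 415.]
 [335. 335. 226. 219. 217. 217. 218. 219. 220. 219. 416. 416. 416.]
 [336. 335. 222. 207. 206. 206. 205. 216. 221. 219. 417. 417. 417.]
 [418. 155. 155. 154. 153. 156. 155. 156. 156. 156. 156. 418. 418.]
 [155. 154. 154. 153. 154. 152. 153. 153. 154. 154. 154. 154. 155.]
 [154. 154. 153. 152. 153. 152. 152. 153. 152. 154. 153. 152. 155.]]
dot depth 0.13098653
knob top in tool [-0.00014  0.00029 -0.02443]
collarU [-0.00014  0.00029  0.00757] (np.float64(255.38219606991697), np.float64(239.49103624177425)) [318.11514 863.85658]
ridge [-0.00014  0.00029  0.06757] (np.float64(255.32503782613256), np.float64(204.34667453300366)) [317.20061 301.54679]
end [-0.00014  0.00029  0.07957] (np.float64(255.31703859800555), np.float64(199.4282629781041)) [317.07262 222.85221]
0 [array([317., 134.]), array([317., 466.])]
30 [array([405., 157.]), array([231., 444.])]
60 [array([468., 218.]), array([167., 384.])]
90 [array([491., 302.]), array([143., 302.])]
120 [array([467., 384.]), array([166., 218.])]
150 [array([403., 444.]), array([230., 157.])]
```

View pics/w5z.png

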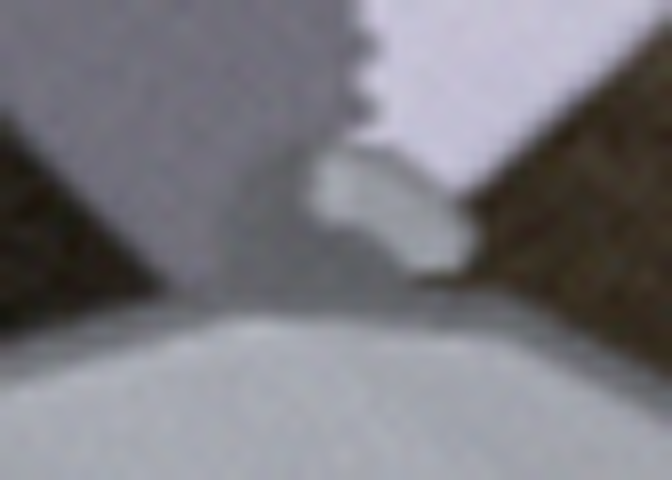

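The ridge arc spans from about 5° to 68° in the tool frame, centred near 37°, so it sits at about 119° world at this yaw. That is just counter-clockwise of the start at 73°, which is favourable. Next I'll check camera bias against the pads, which are 22 mm wide and centred on tool x=0.

```bash
python3 - <<'E'
from fit import *
import pickle
np.set_printoptions(precision=5,suppress=True)
s,im=pickle.load(open("d5.pkl","rb")); s4={"position":np.zeros(3),"tool_rot":np.eye(3)}
for x,y in [(180,310),(140,400),(120,485),(610,310),(650,400),(670,485)]:
    u,v=190+x/6-.4,180+y/6-.4; print((x,y),toW(im,pix(im,u,v),s4))
for z in (-.0045,-.0035,-.0025,0):
    print(z,[ray(im,190+x/6-.4,180+y/6-.4,z,s4)[:2] for x,y in [(182,297),(122,500),(608,297),(668,500)]])
k=edges
print("knob",*fit(edges(im,s4,(0,.0002),-.0244,.010,.0155,None,1)[::1]))
E
```

```text
(180, 310) [ 0.01016 -0.01608 -0.00672]
(140, 400) [ 0.00996 -0.01712 -0.02241]
(120, 485) [ 0.00985 -0.01681 -0.03459]
(610, 310) [ 0.01001  0.01672 -0.00637]
(650, 400) [ 0.00983  0.01774 -0.02214]
(670, 485) [ 0.00965  0.01742 -0.03423]
-0.0045 [array([ 0.01033, -0.01616]), array([-0.00696, -0.02144]), array([0.01033, 0.01676]), array([-0.00697,  0.02204])]
-0.0035 [array([ 0.00993, -0.01628]), array([-0.00748, -0.0216 ]), array([0.00993, 0.01688]), array([-0.00749,  0.0222 ])]
-0.0025 [array([ 0.00954, -0.0164 ]), array([-0.00801, -0.02176]), array([0.00953, 0.017  ]), array([-0.00802,  0.02236])]
0 [array([ 0.00854, -0.01669]), array([-0.00932, -0.02215]), array([0.00853, 0.0173 ]), array([-0.00933,  0.02276])]
knob [ 0.00151 -0.00006  0.01269] 0.0006182942845067091
```

Emit:
{"name": "play_rows", "arguments": {"targets": "0.006 0.013 0 0 1;0.018 0.039 0 -0.03 1;0.032 0.068 0 -0.07 1;0.046 0.098 0 -0.11 1;0.060 0.128 0 -0.15 1"}}

```text
time_s: 5.8
position: [0.5181, 0.0155, 0.2549]
tool_rot: [[-0.964, 0.267, -0.002], [0.267, 0.964, 0.001], [0.002, 0.0, -1.0]]
ft_force: [-0.1, -0.2, -0.7]
grip_width: 0.0252
```

```bash
python3 - <<'E'
from h import *
s=status.observe(); R=np.array(s["tool_rot"]); print(s["position"],s["q"]); print(R.T@(np.array([.5160,.2107,.2566])-s["position"]))
E
```

```text
[0.51809558 0.0155078  0.25493554] [-1.13934044e+01  1.77045061e+01  7.66480859e+01  1.09621755e-02
  8.57553461e+01 -8.59234070e+01]
[ 0.05408974  0.18756079 -0.00155151]
```

Emit:
{"name": "play_rows", "arguments": {"targets": "0.009 0.030 0 0 1;0.018 0.060 0 0 1;0.027 0.090 0 0 1;0.035 0.120 0 0 1;0.043 0.147 0 0 1"}}

```text
time_s: 6.3
position: [0.5159, 0.1688, 0.2549]
tool_rot: [[-0.964, 0.268, -0.002], [0.268, 0.964, 0.0], [0.002, -0.0, -1.0]]
ft_force: [-0.1, -0.8, 0.5]
grip_width: 0.0252
```

Emit:
{"name": "play_rows", "arguments": {"targets": "0.006 0.021 0 0 1;0.010 0.034 0 0 1;0.012 0.041 0 0 1;0.012 0.041 0 0 1;0.012 0.041 0 0 1"}}

```text
time_s: 6.8
position: [0.5163, 0.2087, 0.2557]
tool_rot: [[-0.963, 0.269, -0.0], [0.269, 0.963, -0.0], [0.0, -0.0, -1.0]]
ft_force: [-0.9, -0.3, -2.0]
grip_width: 0.0249
```

```bash
python3 - <<'E'
from h import *
import pickle
np.set_printoptions(precision=5,suppress=True)
s=status.observe(); R=np.array(s["tool_rot"]); print(s["time_s"],s["position"],s["q"],s["ft_force"]); print(R.T@(np.array([.5160,.2107,.2566])-s["position"]))
d={}
for n in ("wrist","top","side"): d[n]=eyes.get_image(n)
pickle.dump((s,d),open("d6.pkl","wb"))
save(d["wrist"],"w6.png",s=1.5); save(d["wrist"],"w6z.png",(190,150,320,270),6)
save(d["side"],"s6.png",(160,100,310,250),4)
E
```

```text
6.8 [0.51632 0.20866 0.25567] [  9.83074  21.61252  70.56791  -0.01397  87.84022 -64.56555] [-0.90869 -0.34443 -1.96047]
[ 0.00086  0.00188 -0.00093]
```

View pics/w6.png

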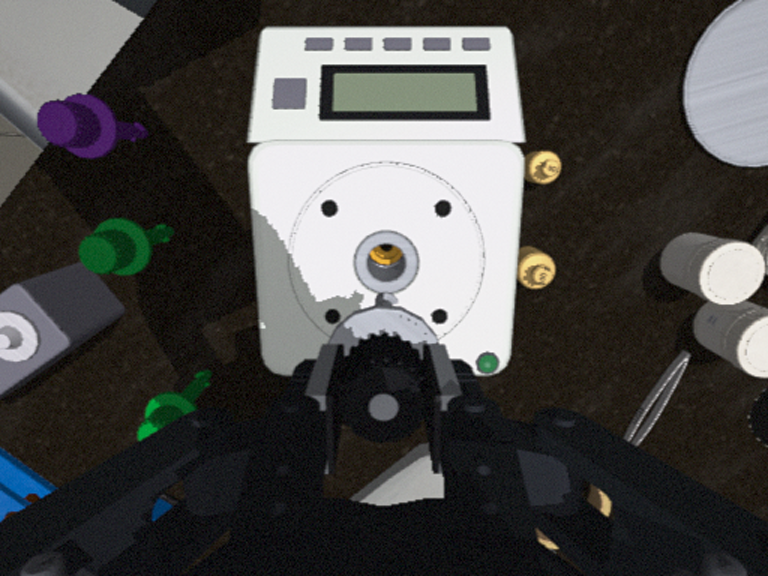

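View pics/w6z.png

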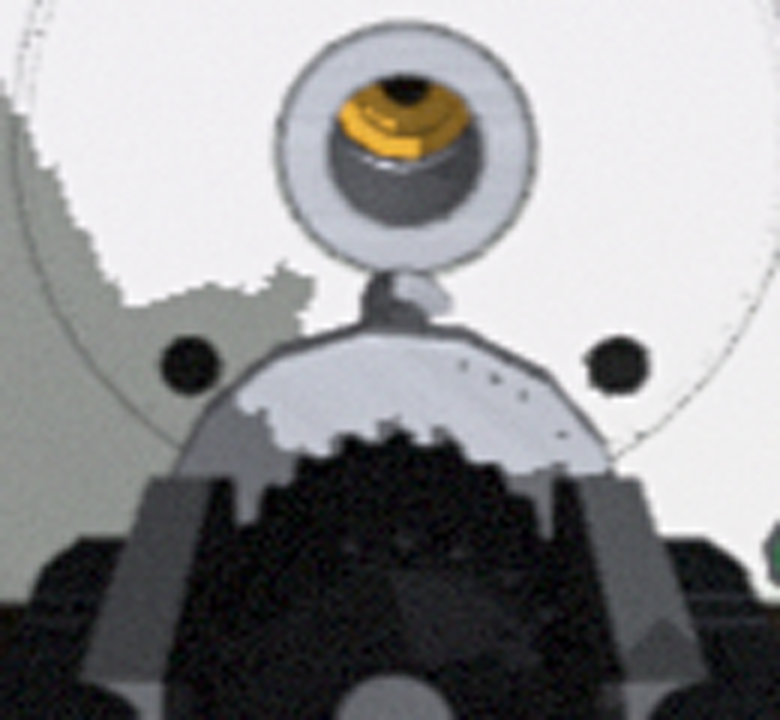

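View pics/s6.png

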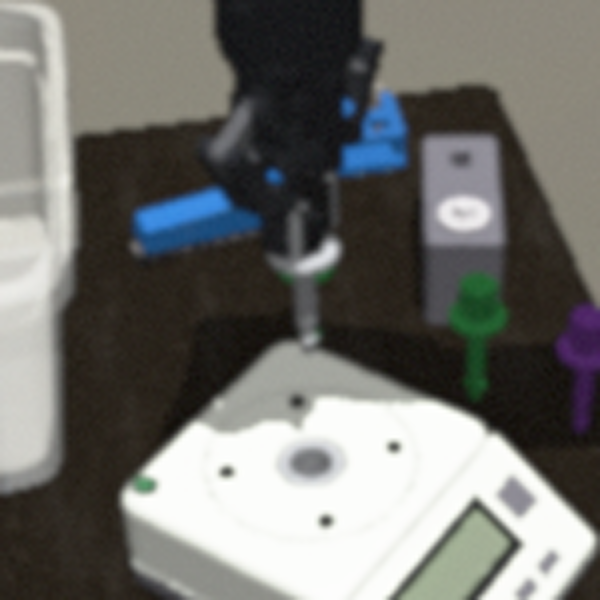

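```bash
python3 - <<'E'
from fit import *
import pickle
np.set_printoptions(precision=5,suppress=True)
s,d=pickle.load(open("d6.pkl","rb")); im=d["wrist"]
print("rim",*fit(edges(im,s,(.5175,.2103),.085,.017,.025,None,1)))
print("mouth",*fit(edges(im,s,(.5175,.2103),.085,.010,.0155,None,1)))
g=im["range_z"]; u,v=190+405/6-.4,150+50/6-.4; print("deck", toW(im,pix(im,int(u)-25,int(v)),s))
s4={"position":np.zeros(3),"tool_rot":np.eye(3)}
u,v=251.5+4.,270.5
print(toW(im,pix(im,255,271),s4))
# side: screw end and collar
sd=d["side"]; 
E
```

```text
rim [0.51813 0.21019 0.02222] 0.00011819955411719596
mouth [0.51805 0.21016 0.01319] 0.0001749363877541982
deck [0.49398 0.1911  0.08524]
[ 0.00008 -0.00001 -0.02492]
```

The wrist measurements of the rim agree within 0.1 mm between the two views. I'll shift to the hole axis and descend to just above the deck.

Emit:
{"name": "play_rows", "arguments": {"targets": "0.0008 0.0021 0 0 1;0.0008 0.0021 0.02 0 1;0.0008 0.0021 0.045 0 1;0.0008 0.0021 0.065 0 1;0.0008 0.0021 0.075 0 1"}}

```text
time_s: 7.45
position: [0.5156, 0.2112, 0.1792]
tool_rot: [[-0.963, 0.269, -0.002], [0.269, 0.963, -0.0], [0.002, -0.001, -1.0]]
ft_force: [1.0, -0.0, -0.1]
grip_width: 0.0253
```

Emit:
{"name": "play_rows", "arguments": {"targets": "0 0 0 0 1;0 0 0 0 1"}}

```text
time_s: 7.65
position: [0.5166, 0.2115, 0.1817]
tool_rot: [[-0.963, 0.269, 0.001], [0.269, 0.963, 0.0], [-0.001, 0.001, -1.0]]
ft_force: [0.6, 0.6, -0.4]
grip_width: 0.025
```

```bash
python3 - <<'E'
from h import *
import pickle
np.set_printoptions(precision=5,suppress=True)
for i in range(3):
  s=status.observe(); R=np.array(s["tool_rot"]); print(s["time_s"],s["position"],s["ft_force"]); print(R.T@(np.array([.5161,.2109,.18])-s["position"]))
d={}
for n in ("wrist","top","side"):
  d[n]=eyes.get_image(n); s=status.observe(); print(s["time_s"],s["position"],s["ft_force"])
pickle.dump((s,d),open("d7.pkl","wb"))
save(d["wrist"],"w7z.png",(190,150,320,270),6)
save(d["side"],"s7.png",(160,100,310,250),4); save(d["top"],"t7.png",(130,100,280,220),5)
E
```

```text
7.65 [0.51658 0.21145 0.1817 ] [ 0.64168  0.60677 -0.43759]
[ 0.00032 -0.00066  0.0017 ]
7.65 [0.51658 0.21145 0.1817 ] [ 0.64168  0.60677 -0.43759]
[ 0.00032 -0.00066  0.0017 ]
7.65 [0.51658 0.21145 0.1817 ] [ 0.64168  0.60677 -0.43759]
[ 0.00032 -0.00066  0.0017 ]
7.7 [0.51667 0.2115  0.18197] [ 0.28698  0.04287 -0.81404]
7.75 [0.51661 0.21151 0.18195] [-0.19339  0.62779 -0.85025]
7.8 [0.51654 0.21152 0.18188] [-0.50606 -0.67462 -1.15241]
```

View pics/w7z.png

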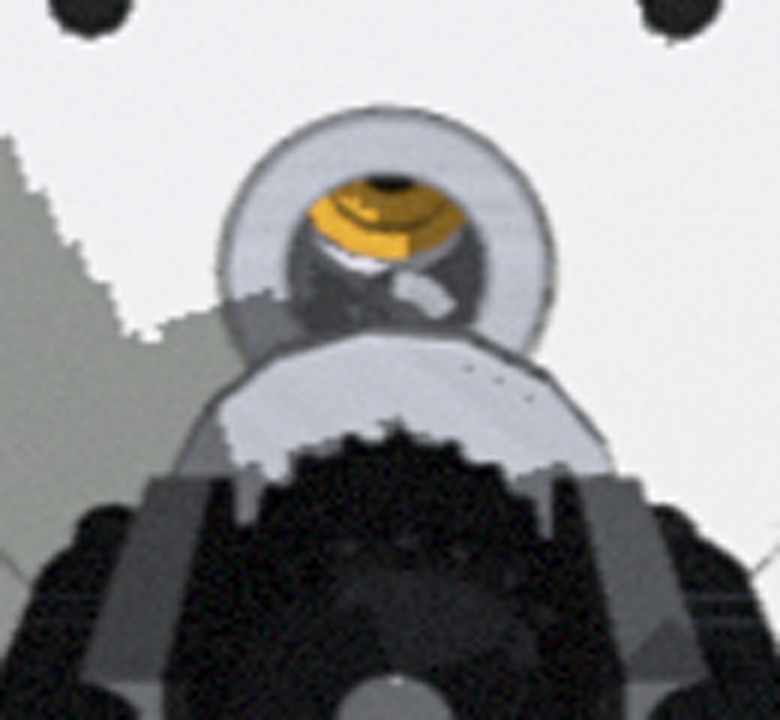

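View pics/s7.png

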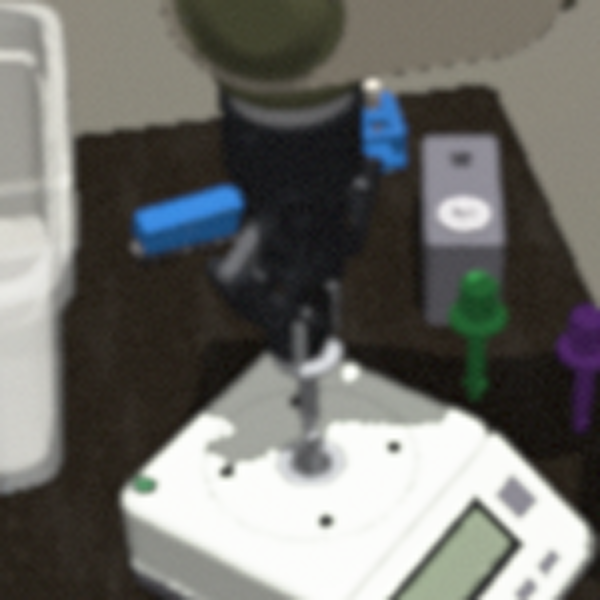

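Emit:
{"name": "play_rows", "arguments": {"targets": "0.0003 -0.0007 0.01 0 1;0.0003 -0.0007 0.025 0 1;0.0003 -0.0007 0.042 0 1;0.0003 -0.0007 0.058 0 1;0.0003 -0.0007 0.066 0 1"}}

```text
time_s: 8.3
position: [0.515, 0.2107, 0.1132]
tool_rot: [[-0.963, 0.268, -0.002], [0.268, 0.963, -0.0], [0.002, -0.001, -1.0]]
ft_force: [-0.4, -0.6, -1.0]
grip_width: 0.0251
```

Emit:
{"name": "play_rows", "arguments": {"targets": "0 0 0 0 1;0 0 0 0 1;0 0 0 0 1"}}

```text
time_s: 8.6
position: [0.5161, 0.2109, 0.1156]
tool_rot: [[-0.963, 0.268, 0.002], [0.268, 0.963, 0.0], [-0.001, 0.001, -1.0]]
ft_force: [0.1, 0.3, -0.8]
grip_width: 0.0248
```

```bash
cat > rd.py <<'E'
from h import *
np.set_printoptions(precision=5,suppress=True)
import sys
def rd(n=4):
    P=[];F=[]
    for i in range(n):
        eyes.get_image("top"); s=status.observe(); P.append(s["position"]);F.append(np.r_[s["ft_force"],s["wrist_torque"]])
    R=np.array(s["tool_rot"])
    print("t %.2f"%s["time_s"],np.mean(P,0),"F",np.mean(F,0).round(2),"+-",np.std(F,0)[:3].round(2),"q6 %.1f"%s["q"][5],"yaw %.1f"%np.degrees(np.arctan2(R[1,0],R[0,0])),"w",s["grip_width"])
if __name__=="__main__": rd(int(sys.argv[1]) if len(sys.argv)>1 else 4)
E
python3 rd.py 6
```

```text
t 8.90 [0.51583 0.21089 0.11531] F [ 0.2  -0.33 -0.66  0.02  0.02 -0.03] +- [0.24 0.7  0.45] q6 -64.4 yaw 164.4 w 0.02496374021330698
```

Emit:
{"name": "play_rows", "arguments": {"targets": "0 0 0.002 0 1;0 0 0.004 0 1;0 0 0.0045 0 1;0 0 0.0045 0 1"}}

```text
time_s: 9.3
position: [0.5156, 0.2108, 0.1102]
tool_rot: [[-0.963, 0.268, -0.0], [0.268, 0.963, -0.0], [0.0, -0.0, -1.0]]
ft_force: [0.3, 0.7, -1.4]
grip_width: 0.0251
```

```bash
python3 rd.py 4
```

```text
t 9.50 [0.51565 0.21086 0.11032] F [ 0.31 -0.11 -0.76 -0.   -0.01 -0.01] +- [0.58 0.31 0.3 ] q6 -64.4 yaw 164.4 w 0.024994785650940064
```

Emit:
{"name": "play_rows", "arguments": {"targets": "0 0 0.001 0 1;0 0 0.002 0 1;0 0 0.002 0 1"}}

```text
time_s: 9.8
position: [0.5155, 0.2108, 0.1082]
tool_rot: [[-0.963, 0.268, -0.0], [0.268, 0.963, -0.0], [0.0, -0.0, -1.0]]
ft_force: [-0.2, -0.1, -0.0]
grip_width: 0.0252
```

```bash
python3 rd.py 4
```

```text
t 10.00 [0.51563 0.21085 0.10829] F [-0.12  0.04 -0.85  0.   -0.01 -0.01] +- [0.25 0.45 0.4 ] q6 -64.4 yaw 164.4 w 0.024888322852570057
```

Emit:
{"name": "play_rows", "arguments": {"targets": "-0.0004 0 0.001 0 1;-0.0004 0 0.002 0 1;-0.0004 0 0.002 0 1"}}

```text
time_s: 10.3
position: [0.5159, 0.2107, 0.1061]
tool_rot: [[-0.963, 0.268, -0.0], [0.268, 0.963, -0.0], [0.0, -0.0, -1.0]]
ft_force: [1.0, -0.3, -0.7]
grip_width: 0.0252
```

```bash
python3 rd.py 4
```

```text
t 10.50 [0.51601 0.21074 0.10628] F [-0.26 -0.13 -0.93 -0.   -0.02  0.01] +- [0.19 0.27 0.39] q6 -64.4 yaw 164.4 w 0.02513114479002055
```

Emit:
{"name": "play_rows", "arguments": {"targets": "0 0 0.001 0 1;0 0 0.002 0 1;0 0 0.002 0 1"}}

```text
time_s: 10.8
position: [0.5159, 0.2107, 0.1041]
tool_rot: [[-0.963, 0.268, -0.0], [0.268, 0.963, -0.0], [0.0, -0.0, -1.0]]
ft_force: [0.5, -0.7, -0.9]
grip_width: 0.025
```

```bash
python3 rd.py 4
```

```text
t 11.00 [0.51602 0.21073 0.1043 ] F [ 0.25  0.38 -0.68  0.01  0.   -0.03] +- [0.39 0.53 0.24] q6 -64.4 yaw 164.4 w 0.02476022007830061
```

Emit:
{"name": "play_rows", "arguments": {"targets": "0 0 0.001 0 1;0 0 0.002 0 1;0 0 0.002 0 1"}}

```text
time_s: 11.3
position: [0.516, 0.2107, 0.1022]
tool_rot: [[-0.963, 0.269, -0.0], [0.269, 0.963, -0.0], [0.0, -0.0, -1.0]]
ft_force: [-0.3, 0.0, -1.5]
grip_width: 0.025
```

```bash
python3 rd.py 4
```

```text
t 11.50 [0.516   0.21074 0.10229] F [ 0.02  0.01 -1.1  -0.01  0.02  0.  ] +- [0.61 0.33 0.31] q6 -64.4 yaw 164.4 w 0.025267067016327013
```

Emit:
{"name": "play_rows", "arguments": {"targets": "0 0 0.001 0 1;0 0 0.002 0 1;0 0 0.002 0 1"}}

```text
time_s: 11.8
position: [0.5159, 0.2107, 0.1001]
tool_rot: [[-0.963, 0.268, -0.0], [0.268, 0.963, -0.0], [0.0, -0.0, -1.0]]
ft_force: [-0.6, -0.3, -1.0]
grip_width: 0.025
```

```bash
python3 rd.py 4
```

```text
t 12.00 [0.51603 0.21073 0.1003 ] F [-0.01 -0.63 -0.93  0.01  0.01 -0.  ] +- [0.55 0.26 0.32] q6 -64.4 yaw 164.4 w 0.025127465194104033
```

Emit:
{"name": "play_rows", "arguments": {"targets": "0 0 0.001 0 1;0 0 0.0015 0 1;0 0 0.0015 0 1"}}

```text
time_s: 12.3
position: [0.516, 0.2107, 0.0987]
tool_rot: [[-0.963, 0.268, -0.0], [0.268, 0.963, -0.0], [0.0, -0.0, -1.0]]
ft_force: [0.2, -0.1, -0.5]
grip_width: 0.0253
```

```bash
python3 rd.py 4
```

```text
t 12.50 [0.51603 0.21074 0.09881] F [-0.33 -0.07 -0.25  0.02  0.02 -0.  ] +- [0.25 0.8  0.52] q6 -64.4 yaw 164.4 w 0.02520596413329295
```

Emit:
{"name": "play_rows", "arguments": {"targets": "0 0 0.001 0 1;0 0 0.0015 0 1;0 0 0.0015 0 1"}}

```text
time_s: 12.8
position: [0.516, 0.2107, 0.0972]
tool_rot: [[-0.963, 0.268, -0.0], [0.268, 0.963, -0.0], [0.0, -0.0, -1.0]]
ft_force: [-0.2, -0.7, -0.5]
grip_width: 0.0254
```

```bash
python3 rd.py 4
```

```text
t 13.00 [0.51602 0.21074 0.09731] F [ 0.13 -0.03 -0.61  0.    0.    0.02] +- [0.5  0.48 0.48] q6 -64.4 yaw 164.4 w 0.025069823211104226
```

Emit:
{"name": "play_rows", "arguments": {"targets": "0 0 0.001 0 1;0 0 0.001 0 1"}}

```text
time_s: 13.2
position: [0.516, 0.2107, 0.0962]
tool_rot: [[-0.963, 0.268, -0.0], [0.268, 0.963, -0.0], [0.0, -0.0, -1.0]]
ft_force: [-0.8, 0.1, -1.2]
grip_width: 0.0249
```

```bash
python3 rd.py 8
```

```text
t 13.60 [0.51603 0.21074 0.09632] F [-0.03  0.02 -0.96  0.01  0.01 -0.  ] +- [0.54 0.68 0.39] q6 -64.4 yaw 164.4 w 0.02470024240726602
```

Emit:
{"name": "play_rows", "arguments": {"targets": "0 0 0.001 0 1;0 0 0.001 0 1"}}

```text
time_s: 13.8
position: [0.516, 0.2107, 0.0952]
tool_rot: [[-0.963, 0.268, -0.0], [0.268, 0.963, -0.0], [0.0, -0.0, -1.0]]
ft_force: [0.3, -0.4, -0.5]
grip_width: 0.0253
```

```bash
python3 rd.py 8
```

```text
t 14.20 [0.51603 0.21074 0.09531] F [ 0.24  0.01 -0.81  0.01 -0.01  0.01] +- [0.44 0.53 0.51] q6 -64.4 yaw 164.4 w 0.02524681958838409
```

Emit:
{"name": "play_rows", "arguments": {"targets": "0 0 0.001 0 1;0 0 0.001 0 1"}}

```text
time_s: 14.4
position: [0.516, 0.2108, 0.0943]
tool_rot: [[-0.963, 0.268, -0.0], [0.268, 0.963, 0.0], [0.0, 0.0, -1.0]]
ft_force: [-0.2, 0.4, -0.1]
grip_width: 0.0251
```

```bash
python3 rd.py 8
```

```text
t 14.80 [0.51605 0.21075 0.09435] F [-0.1  -0.11 -0.42  0.01 -0.03 -0.  ] +- [0.66 0.35 0.46] q6 -64.4 yaw 164.4 w 0.024846633797134587
```

Emit:
{"name": "play_rows", "arguments": {"targets": "0 0 0.0007 0 1;0 0 0.0007 0 1"}}

```text
time_s: 15.0
position: [0.516, 0.2107, 0.0936]
tool_rot: [[-0.963, 0.268, 0.0], [0.268, 0.963, -0.0], [-0.0, 0.0, -1.0]]
ft_force: [-1.1, 0.0, -0.5]
grip_width: 0.0252
```

```bash
python3 rd.py 8;  python3 - <<'E'
from h import *
im=eyes.get_image("wrist"); save(im,"w8.png",(190,150,320,270),6)
im=eyes.get_image("side"); save(im,"s8.png",(190,140,290,240),6)
E
```

```text
t 15.40 [0.51604 0.21075 0.09365] F [ 0.21  0.01  0.05 -0.01 -0.02  0.  ] +- [0.27 0.42 0.42] q6 -64.4 yaw 164.4 w 0.025248342133986405
```

View pics/w8.png

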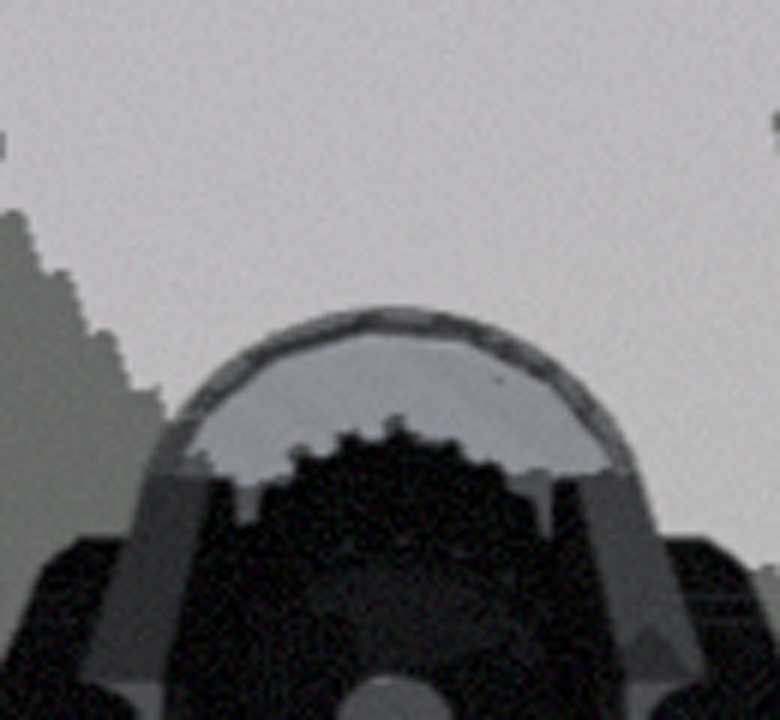

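View pics/s8.png

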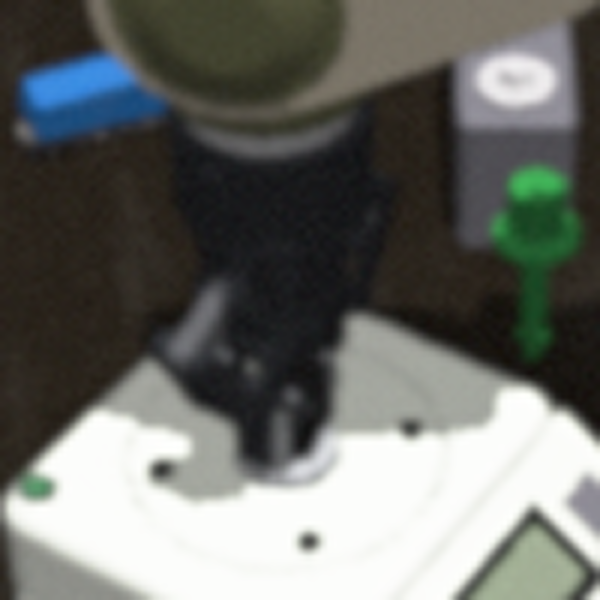

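Contact: Fz rose about 0.9 N over 1.3 mm, which matches the 0.7 N/mm spring. The collar is about 1–2 mm above the deck with the ridges in the low zone, as predicted. I'll start turning clockwise, sinking slightly.

Emit:
{"name": "play_rows", "arguments": {"targets": "0 0 0.0001 0.05 1;0 0 0.0002 0.1 1;0 0 0.0003 0.15 1;0 0 0.0004 0.2 1;0 0 0.0005 0.25 1"}}

```text
time_s: 16.0
position: [0.516, 0.2107, 0.0932]
tool_rot: [[-0.866, 0.5, -0.0], [0.5, 0.866, 0.0], [0.0, 0.0, -1.0]]
ft_force: [-0.4, 0.2, 1.3]
grip_width: 0.0253
```

```bash
python3 rd.py 6
```

```text
t 16.30 [0.51604 0.21074 0.0932 ] F [ 0.29 -0.05  1.05 -0.04  0.01 -0.01] +- [0.28 0.3  0.62] q6 -50.1 yaw 150.2 w 0.025174733494800837
```

Emit:
{"name": "play_rows", "arguments": {"targets": "0 0 0 0.05 1;0 0 0 0.1 1;0 0 0 0.15 1"}}

```text
time_s: 16.6
position: [0.516, 0.2108, 0.0932]
tool_rot: [[-0.782, 0.623, 0.0], [0.623, 0.782, 0.0], [0.0, 0.0, -1.0]]
ft_force: [-0.3, 0.6, 1.3]
grip_width: 0.0248
```

```bash
python3 rd.py 6
```

```text
t 16.90 [0.51608 0.21078 0.09319] F [ 0.04 -0.01  1.78  0.04  0.01  0.  ] +- [0.32 0.2  0.67] q6 -41.5 yaw 141.6 w 0.024971583662864626
```

Emit:
{"name": "play_rows", "arguments": {"targets": "0 0 -0.0004 0 1;0 0 -0.0004 0 1"}}

```text
time_s: 17.1
position: [0.516, 0.2107, 0.0934]
tool_rot: [[-0.783, 0.622, -0.0], [0.622, 0.783, -0.0], [0.0, -0.0, -1.0]]
ft_force: [0.3, 0.1, -1.3]
grip_width: 0.0253
```

```bash
python3 rd.py 10
```

```text
t 17.60 [0.51599 0.21073 0.09344] F [-0.08  0.11 -0.22  0.03 -0.01  0.01] +- [0.62 0.57 0.63] q6 -41.5 yaw 141.5 w 0.02485760614554311
```

The force dropped 2 N for 0.3 mm, so the collar had been touching the deck (contact at TCP z≈0.0933). Cell load is about 0.5 N. I'll keep turning at that height.

Emit:
{"name": "play_rows", "arguments": {"targets": "0 0 0.0001 0.05 1;0 0 0.0001 0.1 1;0 0 0.0001 0.15 1;0 0 0.0001 0.2 1;0 0 0.0001 0.25 1"}}

```text
time_s: 18.1
position: [0.516, 0.2107, 0.0934]
tool_rot: [[-0.603, 0.798, -0.0], [0.798, 0.603, -0.0], [-0.0, -0.0, -1.0]]
ft_force: [0.2, 0.0, -0.2]
grip_width: 0.0251
```

```bash
python3 rd.py 6
```

```text
t 18.40 [0.51598 0.2107  0.09338] F [ 0.11 -0.04 -0.33 -0.04  0.01  0.03] +- [0.26 0.32 0.6 ] q6 -27.2 yaw 127.2 w 0.025172528357562327
```

Emit:
{"name": "play_rows", "arguments": {"targets": "0 0 0.0001 0.05 1;0 0 0.0001 0.1 1;0 0 0.0001 0.15 1;0 0 0.0001 0.2 1;0 0 0.0001 0.25 1"}}

```text
time_s: 18.9
position: [0.516, 0.2107, 0.0933]
tool_rot: [[-0.387, 0.922, -0.0], [0.922, 0.387, -0.0], [0.0, -0.0, -1.0]]
ft_force: [0.2, 0.2, -0.7]
grip_width: 0.0249
```

```bash
python3 rd.py 6
```

```text
t 19.20 [0.51599 0.21073 0.09328] F [ 0.32 -0.37 -0.56  0.    0.01 -0.01] +- [0.2  0.3  0.22] q6 -12.9 yaw 112.9 w 0.025105433598186715
```

Emit:
{"name": "play_rows", "arguments": {"targets": "0 0 0 0.06 1;0 0 0 0.12 1;0 0 0 0.18 1;0 0 0 0.24 1;0 0 0 0.3 1"}}

```text
time_s: 19.7
position: [0.516, 0.2107, 0.0933]
tool_rot: [[-0.097, 0.995, -0.0], [0.995, 0.097, -0.0], [-0.0, -0.0, -1.0]]
ft_force: [-0.2, -0.6, -0.9]
grip_width: 0.0247
```

```bash
python3 rd.py 6
```

```text
t 20.00 [0.516   0.21074 0.09329] F [ 0.    0.2  -0.72 -0.01  0.    0.  ] +- [0.37 0.41 0.35] q6 4.3 yaw 95.8 w 0.02476588536811511
```

Emit:
{"name": "play_rows", "arguments": {"targets": "0 0 0 0.06 1;0 0 0 0.12 1;0 0 0 0.18 1;0 0 0 0.24 1;0 0 0 0.3 1"}}

```text
time_s: 20.5
position: [0.516, 0.2107, 0.0933]
tool_rot: [[0.201, 0.98, -0.0], [0.98, -0.201, 0.0], [-0.0, -0.0, -1.0]]
ft_force: [-0.2, 0.7, -0.4]
grip_width: 0.0253
```

```bash
python3 rd.py 6
```

```text
t 20.80 [0.516   0.21075 0.09331] F [ 0.19  0.26 -0.6   0.01  0.01  0.03] +- [0.38 0.25 0.33] q6 21.5 yaw 78.6 w 0.025267296073564576
```

Emit:
{"name": "play_rows", "arguments": {"targets": "0 0 0 0.06 1;0 0 0 0.12 1;0 0 0 0.18 1;0 0 0 0.24 1;0 0 0 0.3 1"}}

```text
time_s: 21.3
position: [0.5159, 0.2108, 0.0933]
tool_rot: [[0.481, 0.876, -0.0], [0.876, -0.481, 0.0], [-0.0, -0.0, -1.0]]
ft_force: [0.0, 1.3, -1.2]
grip_width: 0.025
```

```bash
python3 rd.py 6
```

```text
t 21.60 [0.51597 0.21076 0.09328] F [-0.29  0.16 -1.26  0.04  0.04  0.  ] +- [0.4  0.93 0.39] q6 38.7 yaw 61.4 w 0.025146386611593245
```

Emit:
{"name": "play_rows", "arguments": {"targets": "0 0 0 0.05 1;0 0 0 0.1 1;0 0 0 0.15 1;0 0 0 0.2 1;0 0 0 0.25 1"}}

```text
time_s: 22.1
position: [0.516, 0.2108, 0.0933]
tool_rot: [[0.683, 0.73, -0.0], [0.73, -0.683, 0.0], [-0.0, -0.0, -1.0]]
ft_force: [-1.2, -0.2, -2.1]
grip_width: 0.0254
```

```bash
python3 rd.py 6;  python3 - <<'E'
from h import *
im=eyes.get_image("wrist"); save(im,"w9.png",(190,150,320,270),6)
E
```

```text
t 22.40 [0.51599 0.21074 0.09328] F [-0.11  0.48 -1.93  0.08  0.02  0.01] +- [0.28 0.39 0.55] q6 53.0 yaw 47.0 w 0.02490295238972048
```

View pics/w9.png

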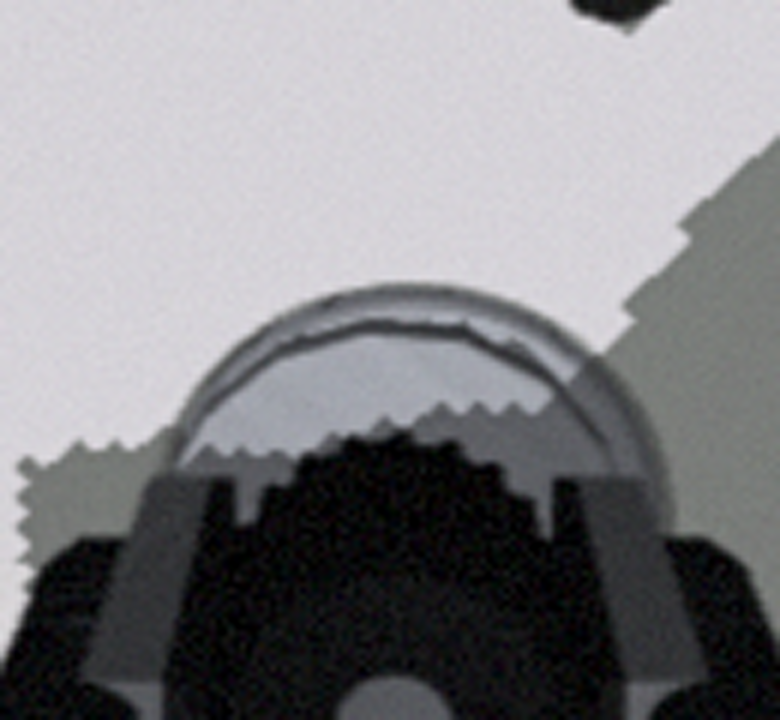

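The cell is now being lifted: Fz is falling along the spring. I'll lower 0.2 mm so the collar bears on the deck, then carry on turning.

Emit:
{"name": "play_rows", "arguments": {"targets": "0 0 0.0002 0 1;0 0 0.0002 0.05 1;0 0 0.0002 0.1 1;0 0 0.0002 0.15 1;0 0 0.0002 0.2 1", "force": 25}}

```text
time_s: 22.95
position: [0.5162, 0.2108, 0.0932]
tool_rot: [[0.815, 0.58, 0.001], [0.58, -0.815, 0.0], [0.0, 0.0, -1.0]]
ft_force: [0.6, 1.3, -0.7]
grip_width: 0.0251
```

```bash
python3 rd.py 6
```

```text
t 23.25 [0.51616 0.21077 0.09323] F [ 0.19  0.71 -0.66  0.08 -0.    0.01] +- [0.31 0.31 0.24] q6 64.5 yaw 35.6 w 0.025042307493899896
```

Emit:
{"name": "play_rows", "arguments": {"targets": "0 0 0 0.05 1;0 0 0 0.1 1;0 0 0 0.15 1;0 0 0 0.2 1"}}

```text
time_s: 23.65
position: [0.5162, 0.2107, 0.0932]
tool_rot: [[0.914, 0.407, 0.001], [0.407, -0.914, 0.0], [0.001, 0.0, -1.0]]
ft_force: [0.9, 0.3, -0.6]
grip_width: 0.0252
```

```bash
python3 rd.py 6
```

```text
t 23.95 [0.51615 0.21073 0.09321] F [ 0.15  0.04 -0.15  0.04 -0.09  0.01] +- [0.55 0.5  0.48] q6 75.9 yaw 24.1 w 0.02499033129443964
```

Emit:
{"name": "play_rows", "arguments": {"targets": "0 0 0 0.05 1;0 0 0 0.1 1;0 0 0 0.15 1;0 0 0 0.2 1"}}

```text
time_s: 24.35
position: [0.5162, 0.2107, 0.0932]
tool_rot: [[0.976, 0.217, 0.0], [0.217, -0.976, -0.0], [0.0, 0.0, -1.0]]
ft_force: [1.0, -0.1, -0.5]
grip_width: 0.0252
```

```bash
python3 rd.py 5
```

```text
t 24.60 [0.51612 0.21071 0.09321] F [ 0.52  0.11  0.34 -0.02 -0.09 -0.01] +- [0.14 0.38 0.64] q6 87.4 yaw 12.7 w 0.024926424678415972
```

Emit:
{"name": "play_rows", "arguments": {"targets": "0 0 0 0.05 1;0 0 0 0.1 1;0 0 0 0.15 1"}}

```text
time_s: 24.9
position: [0.5161, 0.2107, 0.0932]
tool_rot: [[0.998, 0.069, 0.0], [0.069, -0.998, -0.0], [0.0, 0.0, -1.0]]
ft_force: [-0.1, 0.4, 0.6]
grip_width: 0.0253
```

```bash
python3 rd.py 5
```

```text
t 25.15 [0.51606 0.2107  0.09319] F [ 0.09 -0.36  1.11 -0.08 -0.08 -0.01] +- [0.42 0.32 0.54] q6 96.0 yaw 4.1 w 0.025178014761519256
```

Emit:
{"name": "play_rows", "arguments": {"targets": "0 0 0 0.05 1;0 0 0 0.1 1;0 0 0 0.15 1"}}

```text
time_s: 25.45
position: [0.516, 0.2107, 0.0932]
tool_rot: [[0.997, -0.081, -0.0], [-0.081, -0.997, -0.0], [-0.0, 0.0, -1.0]]
ft_force: [0.2, -0.4, 2.5]
grip_width: 0.0248
```

```bash
python3 rd.py 5
```

```text
t 25.70 [0.51596 0.21073 0.09317] F [-0.27 -0.07  1.85 -0.07  0.05 -0.03] +- [0.74 0.57 0.29] q6 104.5 yaw -4.5 w 0.025074858959508253
```

Emit:
{"name": "play_rows", "arguments": {"targets": "0 0 0 0.05 1;0 0 0 0.1 1;0 0 0 0.15 1"}}

```text
time_s: 26.0
position: [0.5161, 0.2108, 0.0932]
tool_rot: [[0.974, -0.228, 0.0], [-0.228, -0.974, -0.0], [0.0, 0.0, -1.0]]
ft_force: [0.7, -0.0, 1.4]
grip_width: 0.025
```

```bash
python3 rd.py 5
```

```text
t 26.25 [0.51607 0.21078 0.09318] F [ 0.02  0.24  2.08 -0.06 -0.01  0.11] +- [0.72 0.43 0.34] q6 113.1 yaw -13.1 w 0.025090793142599238
```

The reaction torque has begun to rise (0.11 N m). I'll go on in small steps.

Emit:
{"name": "play_rows", "arguments": {"targets": "0 0 0 0.05 1;0 0 0 0.1 1"}}

```text
time_s: 26.45
position: [0.5161, 0.2108, 0.0932]
tool_rot: [[0.946, -0.324, 0.0], [-0.324, -0.946, -0.0], [0.0, -0.0, -1.0]]
ft_force: [0.8, 0.6, 2.7]
grip_width: 0.0251
```

```bash
python3 rd.py 4
```

```text
t 26.65 [0.51614 0.21079 0.09318] F [ 0.82 -0.23  1.78 -0.   -0.07  0.24] +- [0.36 0.14 0.56] q6 118.9 yaw -18.8 w 0.02451310486595805
```

Emit:
{"name": "play_rows", "arguments": {"targets": "0 0 0 0.05 1;0 0 0 0.1 1"}}

```text
time_s: 26.85
position: [0.516, 0.2109, 0.0932]
tool_rot: [[0.909, -0.417, -0.0], [-0.417, -0.909, 0.0], [-0.0, -0.0, -1.0]]
ft_force: [1.7, 1.1, 1.8]
grip_width: 0.0252
```

```bash
python3 rd.py 4;  python3 - <<'E'
from h import *
im=eyes.get_image("wrist"); save(im,"w10.png",(190,150,320,270),6)
E
```

```text
t 27.05 [0.51596 0.21084 0.09314] F [-0.41  1.16  2.29  0.13  0.04  0.33] +- [0.12 0.3  0.17] q6 124.6 yaw -24.5 w 0.025131135699615243
```

View pics/w10.png

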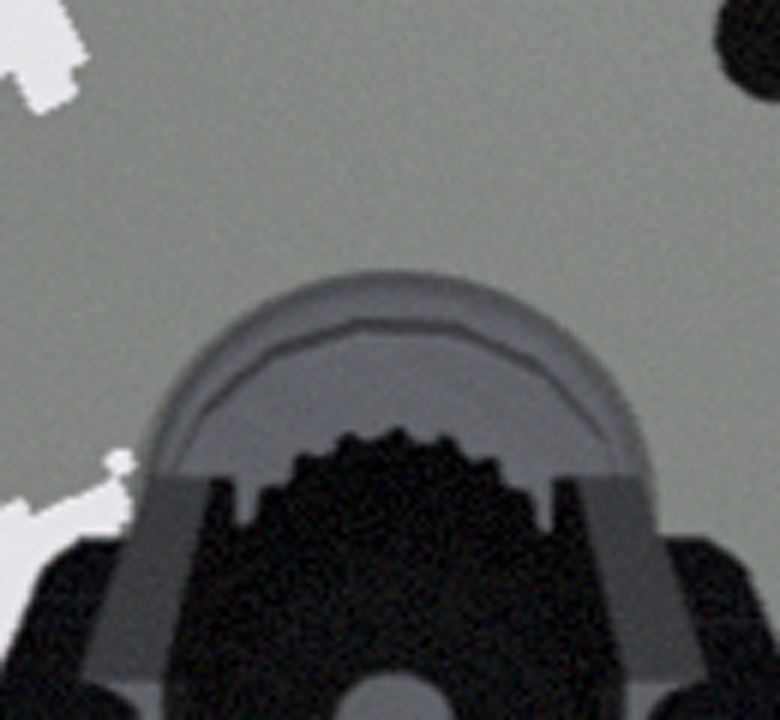

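Emit:
{"name": "play_rows", "arguments": {"targets": "0 0 0 0.05 1;0 0 0 0.1 1"}}

```text
time_s: 27.3
position: [0.5156, 0.2111, 0.0931]
tool_rot: [[0.863, -0.506, -0.001], [-0.506, -0.863, 0.001], [-0.001, -0.0, -1.0]]
ft_force: [4.5, -1.7, 0.8]
grip_width: 0.0252
```

```bash
python3 rd.py 4;  python3 - <<'E'
from h import *
im=eyes.get_image("wrist"); save(im,"w11.png",(190,150,320,270),6)
E
```

```text
t 27.50 [0.5157  0.21105 0.09308] F [-1.78  3.33  2.42  0.49  0.29  0.03] +- [0.08 0.48 0.42] q6 130.3 yaw -30.3 w 0.025511489374406154
```

View pics/w11.png

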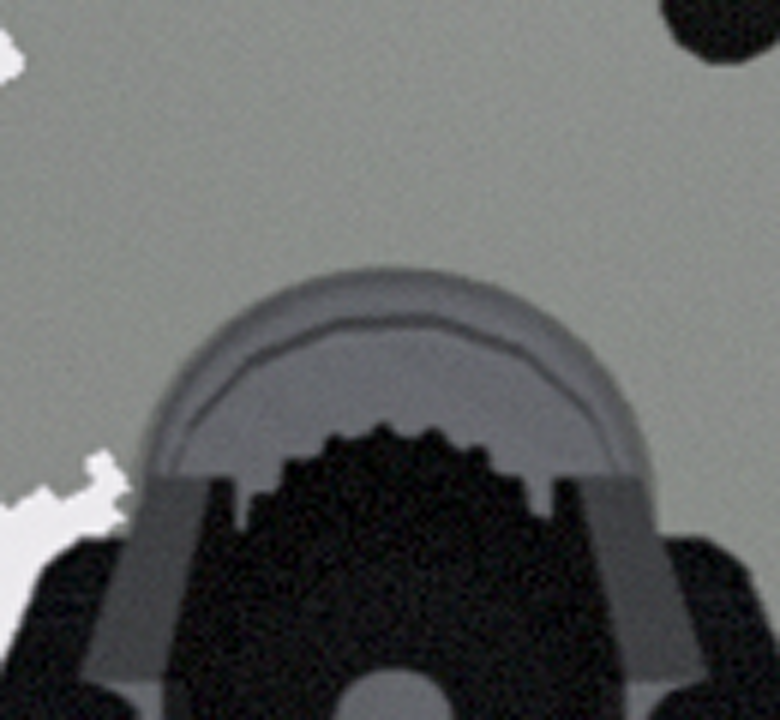

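The knob slipped in the fingers: its ribs shifted about 6° and the torque fell from a peak of about 0.33 N m. That means it is finger-tight. I'll release, then retreat straight up.

Emit:
{"name": "play_rows", "arguments": {"targets": "0 0 0 0 0.8;0 0 0 0 0.6;0 0 0 0 0.45;0 0 0 0 0.45;0 0 0 0 0.45"}}

```text
time_s: 28.05
position: [0.5162, 0.2105, 0.093]
tool_rot: [[0.863, -0.506, 0.0], [-0.506, -0.863, -0.0], [0.0, 0.0, -1.0]]
ft_force: [0.1, 0.2, -0.8]
grip_width: 0.0468
```

Emit:
{"name": "play_rows", "arguments": {"targets": "0 0 -0.01 0 0.45;0 0 -0.03 0 0.45;0 0 -0.06 0 0.45;0 0 -0.10 0 0.45;0 0 -0.12 0 0.45"}}

```text
time_s: 28.55
position: [0.5168, 0.2109, 0.2172]
tool_rot: [[0.863, -0.506, 0.005], [-0.506, -0.863, 0.001], [0.004, -0.003, -1.0]]
ft_force: [-0.0, 0.6, 0.2]
grip_width: 0.0474
```

Emit:
{"name": "play_rows", "arguments": {"targets": "-0.04 0 0 0 0.45;-0.075 0 0 0 0.45;-0.075 0 0 0 0.45;-0.075 0 0 0 0.45"}}

```text
time_s: 28.95
position: [0.4513, 0.2489, 0.214]
tool_rot: [[0.863, -0.505, 0.002], [-0.505, -0.863, 0.0], [0.001, -0.001, -1.0]]
ft_force: [0.7, 0.8, -0.0]
grip_width: 0.0469
```

```bash
python3 - <<'E'
from h import *
import pickle
np.set_printoptions(precision=5,suppress=True)
d={}
s=status.observe(); print(s["time_s"],s["position"],s["ft_force"],s["grip_width"])
for n in ("wrist","top","side"): d[n]=eyes.get_image(n)
pickle.dump((s,d),open("d12.pkl","wb"))
save(d["wrist"],"w12.png",s=1.5); save(d["top"],"t12.png",s=1.5); save(d["side"],"s12.png",(150,130,310,260),5)
E
```

```text
28.95 [0.45125 0.24892 0.21404] [ 0.74464  0.78421 -0.01924] 0.046944995622234253
```

View pics/w12.png

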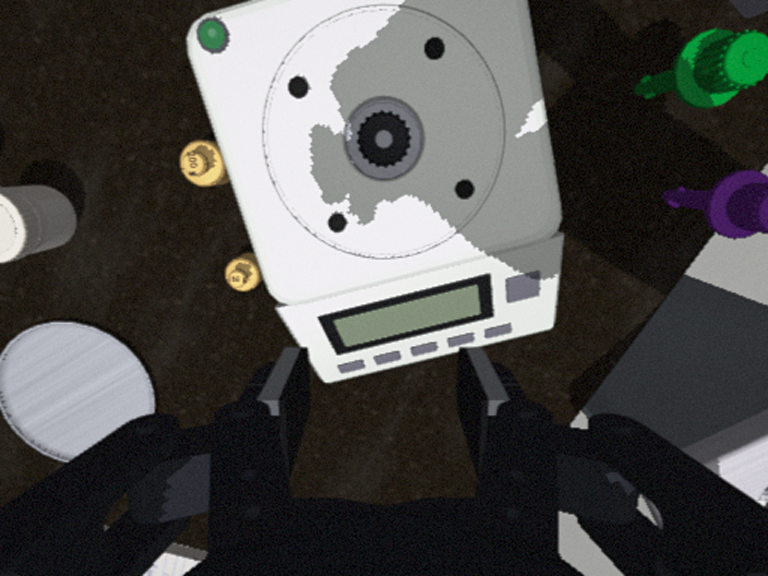

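View pics/s12.png

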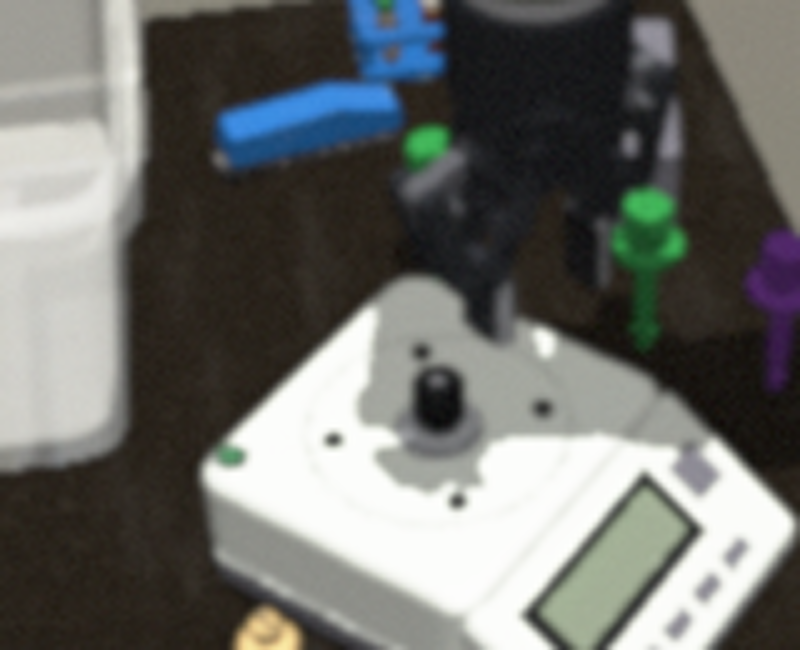

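View pics/t12.png

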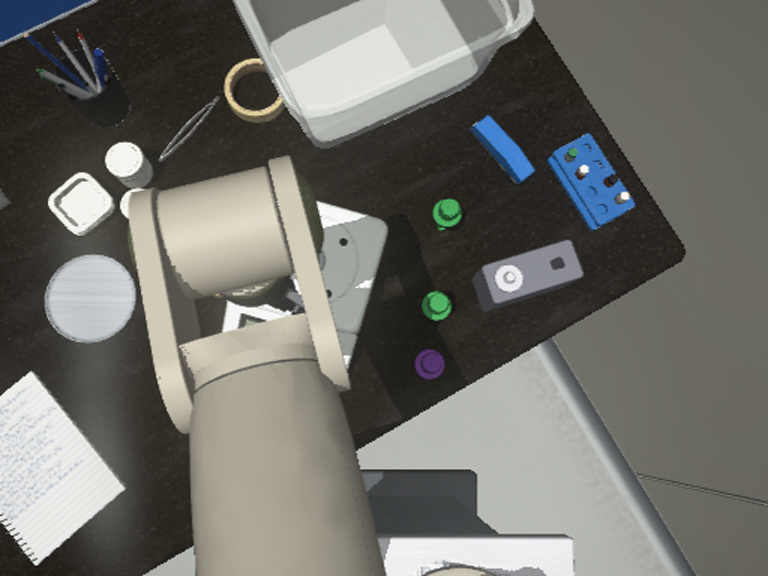

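Everything looks right: the knob stands upright at wrist (384,138), the collar is on the rim, and the weights and carrier have not moved. I'll check heights and centring numerically.

```bash
python3 - <<'E'
from fit import *
import pickle
np.set_printoptions(precision=5,suppress=True)
s=status.observe(); im=eyes.get_image("wrist"); print(s["time_s"],s["position"],s["qvel"].round(1))
k=ray(im,255.8,91.8,.117,s); print("knob dot",k)
W=lambda u,v:toW(im,pix(im,u,v),s)
print("knob fit",*fit(edges(im,s,k[:2],.117,.010,.0155,None,1)))
print("rim",*fit(edges(im,s,k[:2],.085,.0175,.025,None,1)))
K=im["mtx"];R=np.array(s["tool_rot"]);p=np.array(s["position"])
vv,uu=np.mgrid[40:150,200:310]; d=im["range_z"][vv,uu]
pc=np.c_[((uu-K[0,2])/K[0,0]*d).ravel(),(-(vv-K[1,2])/K[1,1]*d).ravel(),-d.ravel(),np.ones(d.size)]
X=p+((pc@im["T_tool_cam"].T)[:,:3])@R.T
r=np.hypot(X[:,0]-k[0],X[:,1]-k[1])
for n,lo,hi in (("top",0,.009),("collar",.0155,.0185),("deck",.026,.04)):
    m=(r>lo)&(r<hi)&(X[:,2]>.08); A=np.c_[X[m,:2]-k[:2],np.ones(m.sum())]; c,*_=np.linalg.lstsq(A,X[m,2],rcond=None); print(n,m.sum(),np.median(X[m,2]),"tilt deg",np.degrees(c[:2]))
E
```

```text
29.1 [0.45215 0.24822 0.21325] [-0.2  0.2  0.2  0.1 -0.1 -0. ]
knob dot [0.51835 0.20913 0.117  ]
knob fit [0.5174  0.21038 0.01257] 0.00024419264993341076
rim [0.51851 0.20969 0.0222 ] 7.785528722705458e-05
top 521 0.11723795204879076 tilt deg [-0.93929  1.15551]
collar 512 0.08979936211669741 tilt deg [-0.05183  0.22738]
deck 4585 0.08488112048759949 tilt deg [ 0.03354 -0.0071 ]
```

```bash
python3 -c "
from rig import env
print(env.close_job())"
```

```text
the job is handed in; nothing more can be done
None
```

I locked the balance with the black-knobbed transport screw and handed the job in after 29 s of robot time. The cell's height can't be seen, so that it is locked rests on force and torque readings.

- **Finding the bush:** I lifted the screw from the grey block. The wrist camera showed the bush hole about 2 mm off the well's axis, and the depth image showed where the flanges start.
- **Starting the thread:** I lowered the screw in small steps. Contact came as a rise of about 0.9 N over 1.3 mm, which matches the cell's spring. It turned freely, with no jam or cross-threading. The vertical force peaked at about 2.6 N while the collar was already resting on the deck, so the cell itself took less.
- **Tightening:** I turned it about 195° clockwise with a 25 N grip. The cell lifted, the torque rose to about 0.33 N m, and then the knob slipped in the fingers. I stopped there, released and moved clear.

**Last checks:**
- The collar's top is 89.8 mm above the bench, against an expected 90, and level within about 0.2°. The knob's top is at 117.2 mm, against 117.
- The depth fit of the knob's small top face gave about 1.5° of tilt. I put that down to noise, because the collar sits flat.
- The knob-centre estimates differ by about 1.5 mm (edge fit against centre dot). I did not resolve that.
- By eye, the pan carrier, both brass weights and the green and purple look-alikes had not moved.

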